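Pack the puzzle blocks into their snap-lock carrier

ROBOT

A 6-joint arm with a two-finger parallel gripper is mounted at the origin on the work surface. World frame = base frame: x ahead of the robot, y to its left, z up, the work surface at z = 0. Lengths are in m, angles in degrees, forces in N, time in s.
With the tool pointing down it reaches from about 0.35 to 1 m from the base axis. Payload 7.1 kg.
Tool frame: the origin (TCP) lies on the front face of the gripper's body, between the roots of the fingers; the fingertips stand 73 mm ahead of it and the grasp point (between the pads) lies 54 mm ahead of it (r.tips_ahead is the distance from the TCP to the fingertips, in m); z points along the fingers, y is the direction in which the jaws open and shut (so a half turn about z gives the same grasp; the last joint's range is limited). The gripper opens to 85 mm and grips with 20 to 120 N. Pads are 22 mm wide; open, the fingers measure 114 mm over their backs; the gripper's body (76 mm by 85 mm) begins 54 mm behind the grasp point. The pads swing forward as they close: fully open they stand 13 mm farther back than shut.
Start: joints at [-72.365, 24.242, 93.386, -0, 62.372, -1.089], TCP at [0.201, -0.592, 0.304] pointing down, gripper open.
Joint ranges: [-172.04, 172.04], [-51.8, 120.97], [4.93, 147.93], [-75.15, 255.16], [6.16, 154.13], [-145.62, 145.62]. Speed limits (degrees/s): [136.94, 136.94, 172.46, 180, 180, 180].

INTERFACE

Orientations are given as [roll, pitch, yaw] about the fixed x, y, z axes, in that order (R = Rz(yaw) Ry(pitch) Rx(roll)).
In Python, from bench import read_state, eyes, r gives the robot as it stands.
- The arm moves only by the shell command python3 -m creep 'ROWS' [FORCE]. ROWS is JSON, a list of rows, each an object of numbers: "x", "y", "z": the shift along the world's x, y, z scaled (see below); "rx", "ry", "rz": the turn, a rotation vector about the world's x, y, z scaled (see below); "jaw": the finger opening in mm, from 0 to 85.4. In form: [{"x": .., "y": .., "z": .., "rx": .., "ry": .., "rz": .., "jaw": ..}, ...]. A call has 1 to 5 rows; each row is the pose to reach, as a shift and turn from the pose commanded when the call began; what a row does not reach only later rows make up. The controller multiplies each number of a shift by 0.1 m and each number of a turn by 90 degrees. A row lasts 1/10 s, in which the tool goes at most 50 mm and 8.59 degrees, less where a joint would pass 70% of its speed; a pose out of reach is approached as far as the arm can. A call with a number of a shift or a turn outside -1 to 1 is refused whole. A call with a gripper value outside its range is refused whole. The fingers move at their own pace and stop on an object; FORCE is the grip in N (left out, the last holds). Time passes only in rows, so rows that repeat a pose let the fingers close. It gives the time, the measured TCP pose, the force and the opening at its end, in the units of the state.
- read_state(): the state, without advancing time (a new reading comes with each control period).
- eyes.camera(name): name is "scene" or "side" or "wrist"; returns a dict with "pixels" (480x640x3 uint8, blue, green, red), "range_z" (480x640 float32, m along the optical axis (not along the pixel's ray), 0 where there is no reading), "fx", "fy", "cx", "cy" (pixels), "R" (3x3) and "t" (3): a world point X has camera coordinates R X + t. Camera axes: x right, y down, z forward; pixel columns grow to the right and rows downward; lengths in m; the calibration is good to about 2 mm. The wrist camera is an equidistant fisheye: a pixel r from the principal point sees the ray r / f radians off the axis. A picture is of the moment at which its call begins.
- r.sign_off(): hands the job in, once; it reports no verdict.
The state is a dict: "time_s": time; "q": joint angles; "qvel": joint speeds; "joint_torque": joint torques, N m; "ee_pos": TCP position; "tool_rot": TCP orientation; "ft_force": force on the tool from outside, world axes, zero at the start; "torque": the same for the moment, N m; "width": opening from 0.0 (shut) to 1.0 (fully open).
Only numpy, scipy, OpenCV 4.12 (cv2) and the standard library are available. Lean on these libraries where they do the work, as an engineer would, in place of code of your own. Each camera call takes 0.05 s, during which the arm holds its last target.

TASK

Pack the workshop's wooden puzzle blocks into their carrier so that it can be carried upright: put whatever stationery is lying on the carrier's apron into the grey tray so that it does not block the lanes, and slide every block that is there along the lane marked by the tile of its own colour, until the lane's spring catch has snapped shut behind it. Some blocks and some of the stationery may be absent; leave the mug, the notebook and the document case where they are.

Things in the scene. Friction and masses are not known exactly. Their poses are not given: they have to be found in the camera images.
- carrier: Fixed wooden carrier with three parallel lanes. Origin on the table under the mouth of the middle lane; +x points into the lanes, away from the robot. Base board 10 mm thick (lane and apron floor), x -130 to 182, y -122 to 142; open loading apron x -130 to -15. Lane centre lines y -84, 0, 84; lanes 52 wide, walls 44 high (from table), mouth x 0, end block x 132 to 182, 50 high.
- tray: Fixed grey open desk tray for stationery, 200 (its x) x 170 (its y) x 35 mm high, walls and floor 5 mm. Origin at the centre of its underside, z up.
- mouth0 (a point): Floor point (10 mm above the table) on the centre line of the right lane (carrier y -84), at its mouth; axes as the carrier's. Wedge-shaped noses of the walls, from x -15, funnel into each mouth. Each lane is open above from x 0 to 50, where its catch stands.
- mouth1 (a point): The same point of the middle lane. From x 50 to 132 every lane has a plywood roof (underside 44, top 50 mm above the table) with a 28 mm slot along the centre line, through which a block's grip stands up, so a block can come in only through the mouth, along +x.
- mouth2 (a point): The same point of the left lane (carrier y +84).
- catch0 (a joint): Right lane's spring catch, rad: upright steel leaf 46 long, 5 thick, 13 to 41 mm above the table, orange at the tip's top, hinged on a vertical pin at lane x 1 by the left (+y) wall. 0 = at rest, slanting into the lane, tip at x 43, 14 mm inside that wall; 0.2 to 0.3 = pushed flush aside by a block; 0.55 = limit.
- catch1 (a joint): Middle lane's catch, same as catch0. A block slid in presses it aside (5 to 10 N along the lane, friction included); once the block's rear end passes x 47 it snaps back to 0 behind it and the block cannot come out again. A locked block has about 8 mm of play up to the end block.
- catch2 (a joint): Left lane's catch, the same as catch0.
- block_blue: Loose blue block, may be absent: body 80 (x) x 48 (y) x 30 mm, both ends alike; on its top centre an upright wooden grip 24 (x) x 20 (y), 30 to 90 mm above the underside, blue band near the top. Origin: centre of underside, z up. 0.2 to 0.33 kg. Starts upright on the table left of the carrier. Locked: origin at lane x 83 to 92, grip above the roof from 40 mm over the underside.
- tile_blue: Fixed thin blue tile 40 x 46 x 4 mm on the carrier's end block (50 mm above the table), on a lane's centre line at lane x 157: marks the blue block's lane; which lane varies. Origin: centre of underside, axes as the carrier's.
- block_yellow: Loose yellow block, may be absent: body 80 (x) x 48 (y) x 30 mm, both ends alike; on its top centre an upright wooden grip 24 (x) x 20 (y), 30 to 90 mm above the underside, yellow band near the top. Origin: centre of underside, z up. 0.2 to 0.33 kg. Starts upright on the table left of the carrier. Locked: origin at lane x 83 to 92, grip above the roof from 40 mm over the underside.
- tile_yellow: Fixed thin yellow tile 40 x 46 x 4 mm on the carrier's end block (50 mm above the table), on a lane's centre line at lane x 157: marks the yellow block's lane; which lane varies. Origin: centre of underside, axes as the carrier's.
- block_red: Loose red block, may be absent: body 80 (x) x 48 (y) x 30 mm, both ends alike; on its top centre an upright wooden grip 24 (x) x 20 (y), 30 to 90 mm above the underside, red band near the top. Origin: centre of underside, z up. 0.2 to 0.33 kg. Starts upright on the table left of the carrier. Locked: origin at lane x 83 to 92, grip above the roof from 40 mm over the underside.
- tile_red: Fixed thin red tile 40 x 46 x 4 mm on the carrier's end block (50 mm above the table), on a lane's centre line at lane x 157: marks the red block's lane; which lane varies. Origin: centre of underside, axes as the carrier's.
- stapler: Loose stapler, black base, green top, 120 (x, its length) x 36 (y) x 45 mm, 0.22 kg, may be absent; origin at the centre of its underside. Lies across the carrier's apron in front of the mouths.
- pencil_case: Loose hard pencil case, grey with white lid, 118 (x, its length) x 42 (y) x 37 mm, 0.15 kg, may be absent; origin at the centre of its underside. Lies across the carrier's apron in front of the mouths.
- mug: Bystander: loose white mug, 76 mm wide, 95 high; origin at the centre of its underside. To be left alone.
- notebook: Bystander: loose blue spiral notebook 122 x 170 x 16 mm; origin at the centre of its underside. To be left alone.
- case: Bystander: loose green plastic document case 204 x 124 x 36 mm; origin at the centre of its underside. To be left alone.
Things that resemble listed ones, but are neither listed nor needed, are in the scene too. There is more than one size of the block_red; the job needs the largest.

How it is judged (in metres and radians):
On the way, in this order (a step that is already met when the one before it is completed fails the run):
1. the stationery that lay on the apron lies in the tray (x of stapler in the frame of tray between -0.095 and 0.095 m and y of stapler in the frame of tray between -0.08 and 0.08 m and height (world z) of each of stapler, pencil_case below 0.045 m and linear speed of each of stapler, pencil_case below 0.03 m/s and x of pencil_case in the frame of tray between -0.095 and 0.095 m and y of pencil_case in the frame of tray between -0.08 and 0.08 m), for 0.2 s.
2. every block is behind the shut catch of the lane of its colour (x of block_blue in the frame of tile_blue between -0.077 and -0.055 m and y of block_blue in the frame of tile_blue between -0.008 and 0.008 m and z of each of block_blue, block_yellow, block_red in the frame of carrier below 0.018 m and angle between each of block_blue, block_yellow, block_red's own z axis and vertical below 0.15 rad and x of block_yellow in the frame of tile_yellow between -0.077 and -0.055 m and y of block_yellow in the frame of tile_yellow between -0.008 and 0.008 m and x of block_red in the frame of tile_red between -0.077 and -0.055 m and y of block_red in the frame of tile_red between -0.008 and 0.008 m and value of joint each of catch0, catch1, catch2 below 0.1 rad), for 0.2 s.
At the end, for the whole second after the job is handed in: Stationery present rests in the tray (within 95/80 mm of its centre in tray x/y, under 45 mm high). Each block present stands upright on the floor of its colour's lane, 55 to 77 mm before the tile's origin, within 8 mm of the centre line; all three catches within 0.1 rad of rest (all of step 1 and all of step 2); the robot touches nothing.
It fails at once if the mug is pushed more than 30 mm from its place (distance of mug from where it was at the start of the episode above 0.03 m).
It fails at once if the notebook is pushed more than 30 mm from its place (distance of notebook from where it was at the start of the episode above 0.03 m).
It fails at once if the document case is pushed more than 30 mm from its place (distance of case from where it was at the start of the episode above 0.03 m).
Of block_blue, block_yellow, block_red only 2 to 3 are there at a start; the rules pass over those that are not, and their reading is None.
Of stapler, pencil_case only 1 to 2 are there at a start; the rules pass over those that are not, and their reading is None.
At some moment in a run one of block_blue, block_yellow, block_red may be knocked a few centimetres aside while the robot is not near it.
Once in a run the grip may slacken for a moment while it holds something.
It also fails if it takes over 210 s, if anything falls off the work surface, if the arm or the gripper's body presses on something with over 40 N, if the wrist force passes 120 N, or if a joint passes its speed limit or range.

## Working session

There is one attempt and no reset: what is moved stays moved. The work goes in short steps, Python scripts to look and compute and a shell command to move; the robot and the scene stay as the last step left them, time stands still between calls to the robot, and variables do not carry over. Pictures are saved under pics/ and viewed, and the job is handed in when it is done.

```bash
ls; mkdir -p pics
python3 - <<'E'
from bench import read_state, eyes, r
import cv2
print(read_state())
for n in ["scene","side","wrist"]:
    c=eyes.camera(n); cv2.imwrite(f"pics/{n}0.png",c["pixels"]); print(n,c["fx"],c["cx"],c["cy"],c["R"],c["t"])
E
```

```text
pics
{'time_s': 0.0, 'q': array([-7.23628157e+01,  2.42843776e+01,  9.34310902e+01,  8.83040312e-04,
        6.23731822e+01, -1.08701943e+00]), 'qvel': array([ 0.08637647, -0.04393694,  0.02655696, -0.06344235,  0.01661044,
       -0.0952915 ]), 'joint_torque': array([ 1.72401375e-03, -5.57389033e+01, -2.81740808e+01, -1.07295809e-04,
        7.31135078e-03,  5.45072851e-06]), 'ee_pos': array([ 0.20054568, -0.59149372,  0.30314854]), 'tool_rot': array([-1.79911381e+02, -2.46336039e-03,  1.87237918e+01]), 'ft_force': array([ 0.00195372, -0.362381  , -0.40261593]), 'torque': array([ 0.05471169, -0.01683432, -0.00423611]), 'width': 1.0030013507072388}
scene 610.848068322177 321.55628023506495 242.96835023425714 [[-0.75320141  0.65771559  0.0098913 ]
 [ 0.52984404  0.61553968 -0.58341768]
 [-0.38981139 -0.43419017 -0.81211204]] [ 0.35720421 -0.36846557  1.82305772]
side 494.1694778975267 316.72224573219296 237.5943732171075 [[ 0.99328032 -0.11567562  0.00365409]
 [-0.05221666 -0.47610276 -0.87783801]
 [ 0.10328418  0.87174842 -0.4789437 ]] [-0.54786134  0.15271617  1.3822857 ]
wrist 371.64829954431775 324.98369514361974 238.46914114637084 [[ 0.32066073 -0.94719338 -0.00117841]
 [-0.9012179  -0.30547872  0.30739069]
 [-0.29151841 -0.09750612 -0.95158267]] [-0.62413475 -0.03866525  0.37855064]
```

View pics/scene0.png

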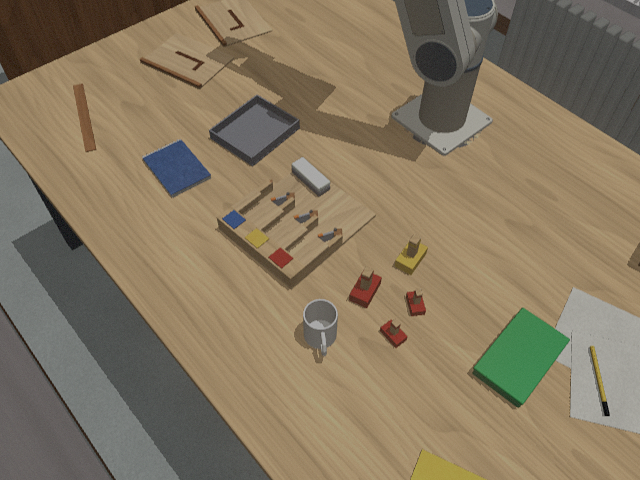

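View pics/side0.png

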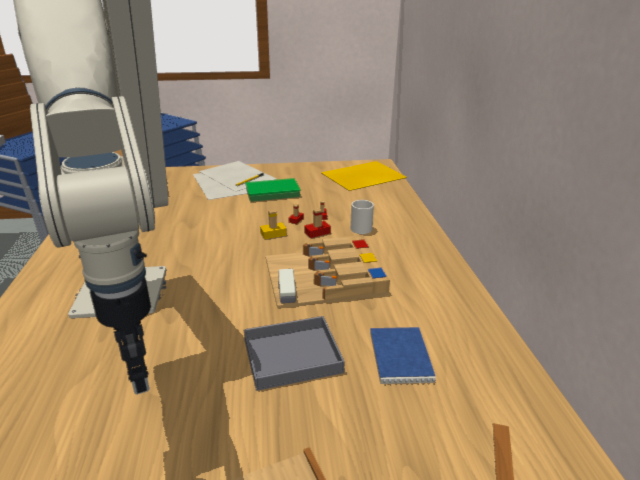

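View pics/wrist0.png

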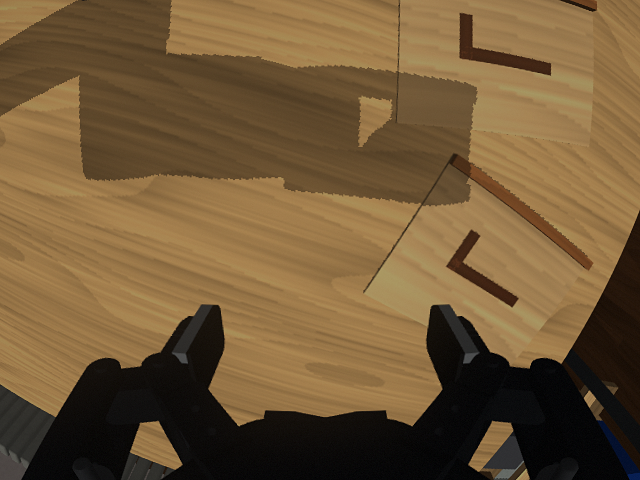

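The scene picture shows a pencil case on the apron (311,175), with no stapler and no blue block. The yellow block is at (411,255). Three red ones could be taken for block_red: (365,288), (416,302) and (393,333), and (365,288) looks largest. The tiles run blue (234,219), yellow (257,238), red (281,258).

```bash
cat > h.py <<'E'
import numpy as np, cv2
from bench import read_state, eyes, r
def pt(c,u,v,z=None,d=None):
    ray=np.array([(u-c["cx"])/c["fx"],(v-c["cy"])/c["fy"],1.0])
    R,t=np.array(c["R"]),np.array(c["t"])
    o=-R.T@t; w=R.T@ray
    if z is not None: return o+w*(z-o[2])/w[2]
    return o+w*(d if d else c["range_z"][int(round(v)),int(round(u))])
def cloud(c):
    v,u=np.mgrid[0:480,0:640]
    d=c["range_z"]; P=np.stack([(u-c["cx"])/c["fx"]*d,(v-c["cy"])/c["fy"]*d,d],-1)
    R,t=np.array(c["R"]),np.array(c["t"])
    X=(P-t)@R; X[d==0]=np.nan
    return X
def crop(c,u0,u1,v0,v1,s,name):
    im=cv2.resize(c["pixels"][v0:v1,u0:u1],None,fx=s,fy=s,interpolation=cv2.INTER_CUBIC)
    cv2.imwrite("pics/"+name,im)
def st():
    s=read_state(); print(round(s["time_s"],2),np.round(s["ee_pos"],4),np.round(s["tool_rot"],2),np.round(s["ft_force"],1),round(s["width"]*85.4,1))
E
python3 - <<'E'
from h import *
c=eyes.camera("scene"); crop(c,200,440,140,350,3,"s_crop.png")
c2=eyes.camera("side"); crop(c2,230,430,190,390,3,"d_crop.png")
np.savez("/tmp/c.npz",X=cloud(c),X2=cloud(c2),p=c["pixels"],p2=c2["pixels"])
E
```

```text
(no output)
```

View pics/s_crop.png

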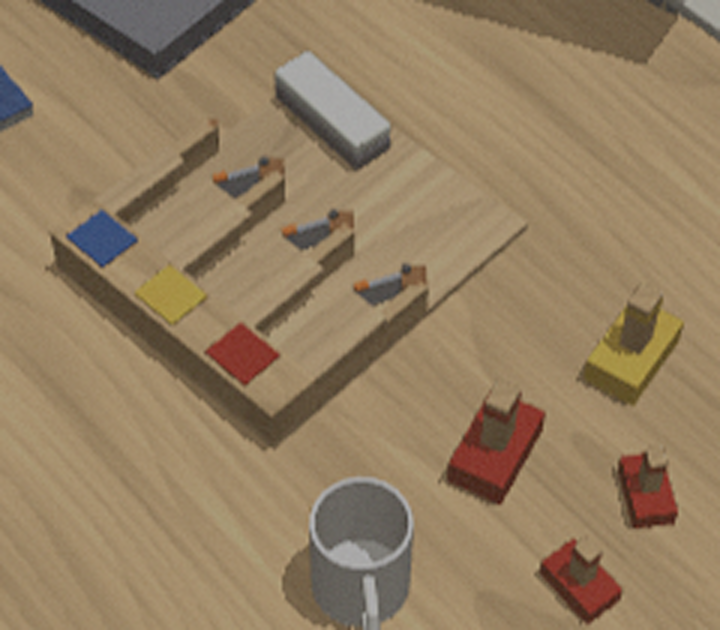

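View pics/d_crop.png

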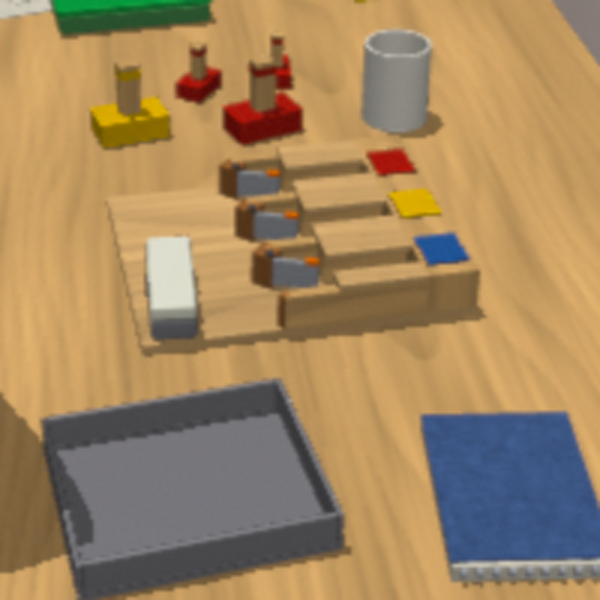

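The crops confirm it: (365,288) is the largest red block. Red tile marks the left lane, yellow the middle, blue the right. Measuring now.

```bash
cat > meas.py <<'E'
from h import *
def hsvmask(p,col):
    h=cv2.cvtColor(p,cv2.COLOR_BGR2HSV); H,S,V=h[...,0],h[...,1],h[...,2]
    if col=="red": return ((H<6)|(H>174))&(S>150)&(V>60)
    if col=="yellow": return (H>20)&(H<30)&(S>170)&(V>90)
    if col=="blue": return (H>100)&(H<125)&(S>120)
def rect(P):
    (c,(a,b),th)=cv2.minAreaRect((P[:,:2]*1000).astype(np.float32))
    return np.round(c,1),round(a,1),round(b,1),round(th,1)
def measure(names=("scene","side")):
    for n in names:
        c=eyes.camera(n); X=cloud(c); p=c["pixels"]
        for col in ["red","yellow","blue"]:
            m=(hsvmask(p,col)).astype(np.uint8)
            k,l,s,ce=cv2.connectedComponentsWithStats(m)
            for i in range(1,k):
                if s[i,4]<40 : continue
                P=X[l==i]; P=P[np.isfinite(P).all(1)]
                if len(P)<20: continue
                zt=np.percentile(P[:,2],90); T=P[abs(P[:,2]-zt)<0.006]
                if abs(zt)<0.15 and s[i,4]<4000: print(n,col,np.round(ce[i]),s[i,4],"ztop",round(zt*1000,1),"mean",np.round(T.mean(0)*1000,1),"rect",rect(T))
if __name__=="__main__":
    measure(); 
    for n in("scene","side"):
        c=eyes.camera(n);X=cloud(c);p=c["pixels"]
        print(n)
        if n=="scene":
            # white lid
            m=np.zeros((480,640),bool); m[150:200,285:335]=1
        else: m=np.zeros((480,640),bool); m[265:305,275:300]=1
        T=X[m]; T=T[np.isfinite(T).all(1)]; T=T[(T[:,2]>0.038)&(T[:,2]<0.055)]
        print("case",len(T),np.round(np.median(T,0)*1000,1),rect(T))
E
python3 meas.py
python3 - <<'E'
from h import *
# tray top corners, board etc.
z=np.load("/tmp/c.npz");
for X,n in((z["X"],"s"),(z["X2"],"d")):
    print("table z",np.nanmedian(X[(abs(X[...,2])<0.01)][:,2])*1000)
E
```

```text
scene red [280. 258.] 242 ztop 58.5 mean [698.4 106.9  56.1] rect (array([698.4, 106.5]), 38.9, 44.1, 5.0)
scene red [366. 290.] 325 ztop 34.5 mean [593.4 295.8  32. ] rect (array([588. , 286.8]), 79.5, 46.8, 20.9)
scene red [418. 307.] 125 ztop 25.2 mean [530.6 404.4  22.5] rect (array([528. , 398.7]), 37.0, 32.5, 56.4)
scene red [394. 334.] 197 ztop 26.0 mean [622.7 417.6  23.3] rect (array([620.4, 413.7]), 55.7, 33.2, 85.3)
scene blue [164. 149.] 43 ztop 22.4 mean [ 703.5 -411.7   20. ] rect (array([ 699.5, -407.8]), 24.8, 68.4, 86.8)
scene blue [233. 219.] 196 ztop 59.0 mean [714.3 -60.9  56.1] rect (array([714.5, -60.2]), 38.0, 45.1, 5.3)
side red [323. 214.] 42 ztop 77.9 mean [589.6 280.3  77.8] rect (array([586.3, 278.1]), 27.6, 5.9, 35.0)
side red [296. 218.] 89 ztop 24.2 mean [520.6 379.7  21.9] rect (array([521.4, 385.8]), 60.5, 31.1, 60.5)
side red [317. 230.] 264 ztop 33.2 mean [583.  275.9  31.3] rect (array([584.2, 282.3]), 77.6, 49.9, 19.2)
side red [360. 244.] 83 ztop 57.5 mean [696.3 102.9  55.8] rect (array([695.8, 105.1]), 36.9, 45.3, 6.1)
side yellow [363. 175.] 1
[... 501 characters left out ...]
830.5, 1406.2]), 147.7, 457.6, 21.9)
side blue [  7. 164.] 103 ztop -73.4 mean [-868.5 1340.1  -75.9] rect (array([-864.5, 1331. ]), 57.9, 195.4, 26.6)
side blue [  9. 177.] 127 ztop -142.9 mean [-878.5 1335.8 -145. ] rect (array([-872. , 1339.2]), 63.6, 203.0, 57.1)
side blue [377. 273.] 112 ztop 57.7 mean [711.9 -64.4  55.8] rect (array([712. , -63.6]), 37.1, 45.1, 6.1)
side blue [401. 352.] 2365 ztop 19.3 mean [ 706.9 -345.8   17.4] rect (array([ 707.9, -341.1]), 164.3, 118.2, 85.4)
scene
case 653 [466.4 -50.3  47.5] (array([494.1, -68.4]), 123.5, 127.9, 77.9)
side
case 410 [459.3 -73.9  48.2] (array([459.2, -63.2]), 120.0, 43.4, 88.9)
table z 1.6229391702667777
table z 1.6544583313336427
```

Run:
```python
from h import *
from meas import rect
for n in("scene","side"):
    c=eyes.camera(n);X=cloud(c);p=c["pixels"];h=cv2.cvtColor(p,cv2.COLOR_BGR2HSV)
    def box(x0,x1,y0,y1,z0,z1,ex=True):
        m=(X[...,0]>x0)&(X[...,0]<x1)&(X[...,1]>y0)&(X[...,1]<y1)&(X[...,2]>z0)&(X[...,2]<z1)&ex
        return X[m]
    T=box(.3,.65,-.45,-.12,.028,.045); print(n,"tray rim",len(T),rect(T))
    T=box(.3,.65,-.45,-.12,.003,.012,h[...,1]<60); print(n,"tray floor",len(T),rect(T))
    T=box(.38,.53,-.15,.02,.043,.06); print(n,"case",len(T),np.round(T.mean(0)*1000,1),rect(T))
    for nm,x,y in(("red",.588,.285),("yel",.436,.29)):
        T=box(x-.07,x+.07,y-.07,y+.07,.084,.1); print(n,nm,"griptop",len(T),np.round(T.mean(0)*1000,1),rect(T))
        T=box(x-.07,x+.07,y-.07,y+.07,.027,.036); print(n,nm,"bodytop",len(T),np.round(T.mean(0)*1000,1),rect(T))
    T=box(.6,.8,-.15,.2,.045,.065); print(n,"endblock",rect(T))
```

```text
scene tray rim 648 (array([ 450.4, -263.6]), 207.2, 281.5, 9.2)
scene tray floor 1931 (array([ 457.4, -314.9]), 205.4, 175.8, 9.2)
scene case 523 [462.7 -59.8  48.2] (array([461.4, -61.3]), 123.1, 45.2, 89.5)
scene red griptop 92 [588.  286.   90.7] (array([586.6, 285.1]), 27.6, 21.6, 25.1)
scene red bodytop 384 [593.2 291.2  31.4] (array([587.1, 285.4]), 84.4, 48.3, 21.4)
scene yel griptop 85 [437.6 292.4  90.2] (array([435.1, 291.7]), 30.9, 21.2, 10.8)
scene yel bodytop 345 [444.6 297.7  31.4] (array([437.1, 292.1]), 85.0, 49.7, 15.2)
scene endblock (array([662.1,  26.7]), 141.3, 269.7, 4.5)
side tray rim 950 (array([ 448.3, -261.9]), 199.9, 278.1, 8.9)
side tray floor 3357 (array([ 502.3, -321. ]), 294.7, 211.5, 0.2)
side case 382 [459.7 -67.3  48.1] (array([460., -63.]), 123.8, 41.9, 89.1)
side red griptop 36 [584.2 282.   89.7] (array([585.2, 282.1]), 25.3, 27.8, 25.1)
side red bodytop 146 [582.9 278.1  31.5] (array([583.5, 284.4]), 82.4, 51.6, 24.2)
side yel griptop 35 [435.1 288.9  89.8] (array([436. , 290.3]), 24.9, 25.4, 7.2)
side yel bodytop 152 [434.4 286.4  31.5] (array([435. , 291.2]), 78.3, 51.9, 14.4)
side endblock (array([661.9,  29.1]), 140.2, 274.8, 3.7)
```

```bash
python3 -m creep '[{"x":0.15,"y":0.4,"rz":0.095},{"x":0.3,"y":0.8,"rz":0.19},{"x":0.5,"y":1,"rz":0.285},{"x":0.5,"y":1,"rz":0.38}]' 60
```

```text
invalid input at $[0]: expected keys x, y, z, rx, ry, rz, jaw
```

```bash
python3 -m creep '[{"x":0.15,"y":0.4,"z":0,"rx":0,"ry":0,"rz":0.095,"jaw":85},{"x":0.3,"y":0.8,"z":0,"rx":0,"ry":0,"rz":0.19,"jaw":85},{"x":0.5,"y":1,"z":0,"rx":0,"ry":0,"rz":0.285,"jaw":85},{"x":0.5,"y":1,"z":0,"rx":0,"ry":0,"rz":0.38,"jaw":85}]' 60
```

```text
time_s: 0.95
ee_pos: [0.2521, -0.4893, 0.3041]
tool_rot: [-180.0, -0.1, 53.4]
ft_force: [-1.1, -1.0, -0.1]
width: 0.997
```

```bash
python3 -m creep '[{"x":0.2,"y":0.4,"z":0,"rx":0,"ry":0,"rz":0.095,"jaw":85},{"x":0.4,"y":0.8,"z":0,"rx":0,"ry":0,"rz":0.19,"jaw":85},{"x":0.5,"y":1,"z":0,"rx":0,"ry":0,"rz":0.285,"jaw":85},{"x":0.5,"y":1,"z":0,"rx":0,"ry":0,"rz":0.38,"jaw":85}]'; python3 -m creep '[{"x":0.2,"y":0.4,"z":0,"rx":0,"ry":0,"rz":0,"jaw":85},{"x":0.4,"y":0.8,"z":0,"rx":0,"ry":0,"rz":0.0,"jaw":85},{"x":0.5,"y":1,"z":0,"rx":0,"ry":0,"rz":0.0,"jaw":85}]';python3 -m creep '[{"x":0.2,"y":0.4,"z":0,"rx":0,"ry":0,"rz":0,"jaw":85},{"x":0.4,"y":0.8,"z":0,"rx":0,"ry":0,"rz":0.0,"jaw":85},{"x":0.5,"y":1,"z":0,"rx":0,"ry":0,"rz":0.0,"jaw":85}]'
```

```text
time_s: 1.35
ee_pos: [0.3015, -0.3893, 0.304]
tool_rot: [-180.0, -0.1, 87.6]
ft_force: [0.1, -0.3, -0.2]
width: 0.996
time_s: 1.65
ee_pos: [0.3512, -0.2896, 0.304]
tool_rot: [180.0, -0.0, 87.2]
ft_force: [-0.2, -0.2, 0.7]
width: 0.996
time_s: 1.95
ee_pos: [0.4015, -0.1896, 0.3042]
tool_rot: [180.0, -0.0, 87.2]
ft_force: [0.1, 0.1, 0.4]
width: 0.993
```

```bash
python3 -m creep '[{"x":0.2,"y":0.4,"z":0,"rx":0,"ry":0,"rz":0,"jaw":85},{"x":0.4,"y":0.8,"z":0,"rx":0,"ry":0,"rz":0.0,"jaw":85},{"x":0.6,"y":1,"z":-0.4,"rx":0,"ry":0,"rz":0.02,"jaw":85},{"x":0.6,"y":1,"z":-0.8,"rx":0,"ry":0,"rz":0.02,"jaw":85},{"x":0.6,"y":1,"z":-0.8,"rx":0,"ry":0,"rz":0.02,"jaw":85}]'; python3 -m creep '[{"x":0,"y":0.28,"z":0,"rx":0,"ry":0,"rz":0,"jaw":85},{"x":0,"y":0.28,"z":0,"rx":0,"ry":0,"rz":0,"jaw":85}]'
python3 - <<'E'
from h import *
c=eyes.camera("wrist"); cv2.imwrite("pics/w1.png",c["pixels"])
E
```

```text
time_s: 2.45
ee_pos: [0.4583, -0.0905, 0.2202]
tool_rot: [-179.5, -0.1, 89.0]
ft_force: [-0.8, -0.5, -0.5]
width: 0.994
time_s: 2.65
ee_pos: [0.4606, -0.0629, 0.225]
tool_rot: [-180.0, -0.0, 88.9]
ft_force: [-0.2, 0.6, -0.5]
width: 0.994
```

View pics/w1.png

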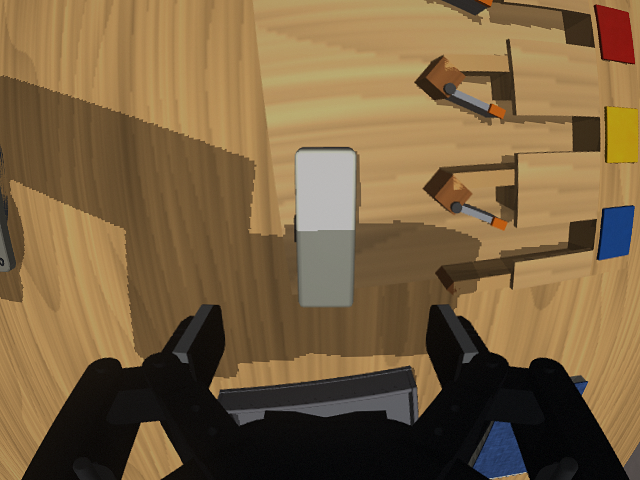

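The wrist picture shows the case at (326,228), centred between the fingers (at 215 and 435). Going down.

```bash
python3 -m creep '[{"x":0,"y":0,"z":-0.4,"rx":0,"ry":0,"rz":0,"jaw":85},{"x":0,"y":0,"z":-0.8,"rx":0,"ry":0,"rz":0,"jaw":85},{"x":0,"y":0,"z":-1,"rx":0,"ry":0,"rz":0,"jaw":85}]'; python3 -m creep '[{"x":0,"y":0,"z":-0.3,"rx":0,"ry":0,"rz":0,"jaw":85},{"x":0,"y":0,"z":-0.3,"rx":0,"ry":0,"rz":0,"jaw":85}]'; python3 -m creep '[{"x":0,"y":0,"z":0,"rx":0,"ry":0,"rz":0,"jaw":30},{"x":0,"y":0,"z":0,"rx":0,"ry":0,"rz":0,"jaw":30},{"x":0,"y":0,"z":0,"rx":0,"ry":0,"rz":0,"jaw":30},{"x":0,"y":0,"z":0,"rx":0,"ry":0,"rz":0,"jaw":30},{"x":0,"y":0,"z":0,"rx":0,"ry":0,"rz":0,"jaw":30}]' 60
```

```text
time_s: 3.0
ee_pos: [0.4603, -0.0649, 0.1231]
tool_rot: [-180.0, 0.0, 88.9]
ft_force: [-1.3, -0.1, 1.1]
width: 0.997
time_s: 3.2
ee_pos: [0.4596, -0.0647, 0.0925]
tool_rot: [-179.8, -0.0, 88.9]
ft_force: [-0.4, 0.5, 0.1]
width: 0.991
time_s: 3.7
ee_pos: [0.4617, -0.0642, 0.0958]
tool_rot: [179.8, 0.0, 88.9]
ft_force: [-1.4, -1.3, 9.8]
width: 0.479
```

```bash
python3 -m creep '[{"x":0,"y":0,"z":0.2,"rx":0,"ry":0,"rz":0,"jaw":25},{"x":0,"y":0,"z":0.5,"rx":0,"ry":0,"rz":0,"jaw":25},{"x":0,"y":0,"z":0.9,"rx":0,"ry":0,"rz":0,"jaw":25},{"x":0,"y":0,"z":0.9,"rx":0,"ry":0,"rz":0,"jaw":25}]' 70;  python3 -m creep '[{"x":0,"y":-0.3,"z":0,"rx":0,"ry":0,"rz":0,"jaw":25},{"x":0,"y":-0.6,"z":0,"rx":0,"ry":0,"rz":0,"jaw":25},{"x":0,"y":-1,"z":0,"rx":0,"ry":0,"rz":0,"jaw":25},{"x":0,"y":-1,"z":0,"rx":0,"ry":0,"rz":0,"jaw":25}]'; python3 -m creep '[{"x":0,"y":-0.3,"z":0,"rx":0,"ry":0,"rz":0,"jaw":25},{"x":0,"y":-0.6,"z":0,"rx":0,"ry":0,"rz":0,"jaw":25},{"x":0,"y":-1,"z":0,"rx":0,"ry":0,"rz":0.04,"jaw":25},{"x":0,"y":-1,"z":0,"rx":0,"ry":0,"rz":0.08,"jaw":25}]'
python3 - <<'E'
from h import *
st()
c=eyes.camera("wrist"); cv2.imwrite("pics/w2.png",c["pixels"])
E
```

```text
time_s: 4.1
ee_pos: [0.4632, -0.0643, 0.1888]
tool_rot: [179.5, 0.1, 88.9]
ft_force: [0.6, 0.2, -2.0]
width: 0.479
time_s: 4.5
ee_pos: [0.4611, -0.1673, 0.1844]
tool_rot: [179.9, 0.1, 88.7]
ft_force: [0.6, 0.1, -1.3]
width: 0.478
time_s: 4.9
ee_pos: [0.4612, -0.2673, 0.1843]
tool_rot: [179.9, 0.1, 96.1]
ft_force: [0.6, 0.7, -2.8]
width: 0.477
4.9 [ 0.4612 -0.2673  0.1843] [1.7988e+02 1.4000e-01 9.6120e+01] [ 0.6  0.7 -2.8] 40.7
```

View pics/w2.png

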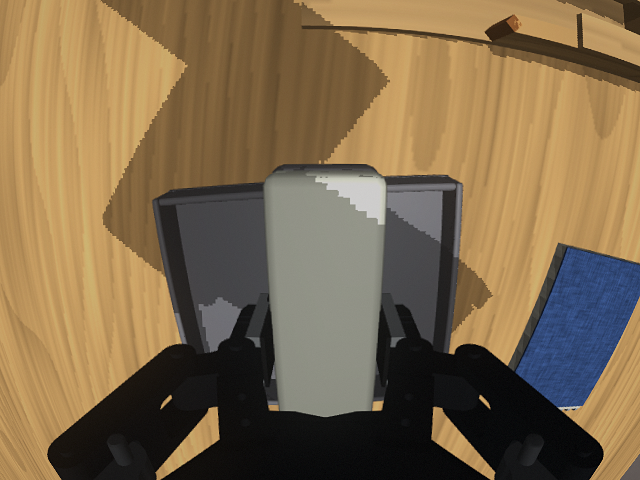

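The wrist picture shows the case held over the tray: case at x 265–385, tray at x 155–460, and the tray's centre is a little further towards -y. I'll shift it, lower it and release.

```bash
python3 -m creep '[{"x":0,"y":-0.25,"z":0,"rx":0,"ry":0,"rz":0,"jaw":25},{"x":0,"y":-0.47,"z":0,"rx":0,"ry":0,"rz":0,"jaw":25},{"x":0,"y":-0.47,"z":-0.3,"rx":0,"ry":0,"rz":0,"jaw":25},{"x":0,"y":-0.47,"z":-0.6,"rx":0,"ry":0,"rz":0,"jaw":25},{"x":0,"y":-0.47,"z":-0.6,"rx":0,"ry":0,"rz":0,"jaw":25}]'; python3 -m creep '[{"x":0,"y":0,"z":-0.15,"rx":0,"ry":0,"rz":0,"jaw":25},{"x":0,"y":0,"z":-0.3,"rx":0,"ry":0,"rz":0,"jaw":25},{"x":0,"y":0,"z":-0.3,"rx":0,"ry":0,"rz":0,"jaw":25}]'
```

```text
time_s: 5.45
ee_pos: [0.4585, -0.3087, 0.1207]
tool_rot: [-179.7, -0.3, 96.1]
ft_force: [-1.4, 0.5, -1.3]
width: 0.475
time_s: 5.75
ee_pos: [0.4601, -0.3102, 0.0926]
tool_rot: [-179.9, -0.1, 96.1]
ft_force: [0.0, -0.4, -1.5]
width: 0.478
```

```bash
python3 -m creep '[{"x":0,"y":0,"z":-0.01,"rx":0,"ry":0,"rz":0,"jaw":40},{"x":0,"y":0,"z":-0.01,"rx":0,"ry":0,"rz":0,"jaw":60},{"x":0,"y":0,"z":-0.01,"rx":0,"ry":0,"rz":0,"jaw":80},{"x":0,"y":0,"z":-0.01,"rx":0,"ry":0,"rz":0,"jaw":80},{"x":0,"y":0,"z":-0.01,"rx":0,"ry":0,"rz":0,"jaw":80}]'; python3 -m creep '[{"x":0,"y":0,"z":0.3,"rx":0,"ry":0,"rz":0,"jaw":80},{"x":0,"y":0,"z":0.6,"rx":0,"ry":0,"rz":0,"jaw":80},{"x":0,"y":0,"z":1,"rx":0,"ry":0,"rz":0,"jaw":80},{"x":0,"y":0,"z":1,"rx":0,"ry":0,"rz":0,"jaw":80}]';  python3 -m creep '[{"x":0,"y":0.3,"z":0.4,"rx":0,"ry":0,"rz":0,"jaw":80},{"x":0,"y":0.6,"z":0.7,"rx":0,"ry":0,"rz":-0.08,"jaw":80},{"x":0,"y":1,"z":1,"rx":0,"ry":0,"rz":-0.16,"jaw":80},{"x":0,"y":1,"z":1,"rx":0,"ry":0,"rz":-0.24,"jaw":80},{"x":0,"y":1,"z":1,"rx":0,"ry":0,"rz":-0.33,"jaw":80}]'
python3 - <<'E'
from h import *
st()
c=eyes.camera("side"); cv2.imwrite("pics/d2.png",c["pixels"])
E
python3 meas.py
```

```text
time_s: 6.25
ee_pos: [0.4608, -0.3111, 0.0934]
tool_rot: [180.0, 0.0, 96.1]
ft_force: [-0.4, 0.9, -0.3]
width: 0.934
time_s: 6.65
ee_pos: [0.4629, -0.3125, 0.1979]
tool_rot: [179.6, 0.3, 96.1]
ft_force: [0.7, -0.7, -0.9]
width: 0.935
time_s: 7.15
ee_pos: [0.4609, -0.2099, 0.2939]
tool_rot: [179.9, 0.0, 66.2]
ft_force: [-0.5, -1.1, 0.0]
width: 0.939
7.15 [ 0.4609 -0.2099  0.2939] [179.87   0.    66.23] [-0.5 -1.1  0. ] 80.2
scene red [280. 258.] 244 ztop 58.4 mean [698.3 106.7  55.8] rect (array([698.4, 106.5]), 39.8, 45.2, 7.1)
scene red [366. 290.] 330 ztop 34.8 mean [595.  295.8  32. ] rect (array([588.1, 286.7]), 80.5, 46.1, 21.6)
scene red [410. 295.] 41 ztop 24.6 mean [522.  371.4  22.7] rect (array([525.1, 374.1]), 28.9, 14.2, 43.0)
scene red [418. 307.] 124 ztop 25.6 mean [531.1 404.7  22.8] rect (array([529.8, 401.5]), 31.7, 32.9, 60.3)
scene red [394. 333.] 205 ztop 25.7 mean [621.6 417.5  23.1] rect (array([619.7, 413.8]), 55.1, 34.9, 87.4)
scene blue [233. 219.] 194 ztop 59.0 mean [714.8 -59.5  56.2] rect (array([713.9, -59.3]), 37.7, 44.9, 6.9)
side red [324. 229.] 115 zt
[... 654 characters left out ...]
085 ztop -5.3 mean [-752.1 1448.    -7. ] rect (array([-774.3, 1456.9]), 382.9, 359.8, 58.1)
side blue [  7. 164.] 100 ztop -73.7 mean [-867.6 1337.1  -76.5] rect (array([-870.9, 1342.5]), 59.0, 197.4, 26.5)
side blue [  9. 177.] 125 ztop -142.8 mean [-880.8 1342.3 -145.5] rect (array([-873.3, 1334.3]), 58.4, 221.1, 56.8)
side blue [377. 273.] 111 ztop 57.2 mean [711.9 -64.1  55.6] rect (array([712. , -63.9]), 38.7, 46.0, 7.2)
side blue [401. 352.] 2366 ztop 19.2 mean [ 707.1 -345.7   17.3] rect (array([ 708., -341.]), 163.6, 117.9, 85.1)
scene
case 74 [554.3 -34.8  45.6] (array([554.3, -35.4]), 25.5, 23.7, 51.2)
side
case 0 [nan nan nan] (array([0., 0.]), 0.0, 0.0, 0.0)
  return _methods._mean(a, axis=axis, dtype=dtype,
  ret = um.true_divide(
```

View pics/d2.png

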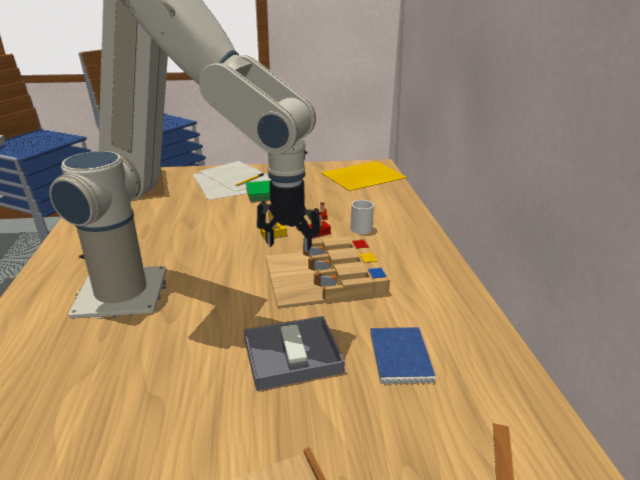

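The side picture shows the case lying in the tray at (293,346). Next is the red block at about (586,285), yaw ~22°.

```bash
python3 -m creep '[{"x":0.1,"y":0.4,"z":0,"rx":0,"ry":0,"rz":-0.09,"jaw":80},{"x":0.2,"y":0.8,"z":0,"rx":0,"ry":0,"rz":-0.18,"jaw":80},{"x":0.25,"y":1,"z":0,"rx":0,"ry":0,"rz":-0.27,"jaw":80}]'; python3 -m creep '[{"x":0.1,"y":0.4,"z":0,"rx":0,"ry":0,"rz":-0.09,"jaw":80},{"x":0.2,"y":0.8,"z":0,"rx":0,"ry":0,"rz":-0.18,"jaw":80},{"x":0.25,"y":1,"z":0,"rx":0,"ry":0,"rz":-0.22,"jaw":80}]';python3 -m creep '[{"x":0.1,"y":0.4,"z":0,"rx":0,"ry":0,"rz":0,"jaw":70},{"x":0.2,"y":0.8,"z":0,"rx":0,"ry":0,"rz":0,"jaw":70},{"x":0.25,"y":1,"z":0,"rx":0,"ry":0,"rz":0,"jaw":70}]';python3 -m creep '[{"x":0.1,"y":0.4,"z":0,"rx":0,"ry":0,"rz":0,"jaw":70},{"x":0.2,"y":0.8,"z":0,"rx":0,"ry":0,"rz":0,"jaw":70},{"x":0.25,"y":1,"z":0,"rx":0,"ry":0,"rz":0,"jaw":70},{"x":0.25,"y":1,"z":0,"rx":0,"ry":0,"rz":0,"jaw":70}]'
python3 - <<'E'
from h import *
st()
c=eyes.camera("wrist"); cv2.imwrite("pics/w3.png",c["pixels"])
E
```

```text
time_s: 7.7
ee_pos: [0.4858, -0.1093, 0.2924]
tool_rot: [-179.9, 0.0, 41.9]
ft_force: [-0.2, -0.0, 0.3]
width: 0.935
time_s: 8.0
ee_pos: [0.5111, -0.0088, 0.2925]
tool_rot: [-180.0, 0.0, 22.2]
ft_force: [0.5, 0.1, 0.1]
width: 0.934
time_s: 8.3
ee_pos: [0.5363, 0.0914, 0.2925]
tool_rot: [-180.0, -0.0, 22.5]
ft_force: [0.4, -1.0, -0.4]
width: 0.818
time_s: 8.7
ee_pos: [0.5612, 0.1913, 0.2923]
tool_rot: [-180.0, -0.0, 22.6]
ft_force: [-0.8, -0.3, -0.3]
width: 0.817
8.7 [0.5612 0.1913 0.2923] [-179.98   -0.     22.59] [-0.8 -0.3 -0.3] 69.8
```

View pics/w3.png

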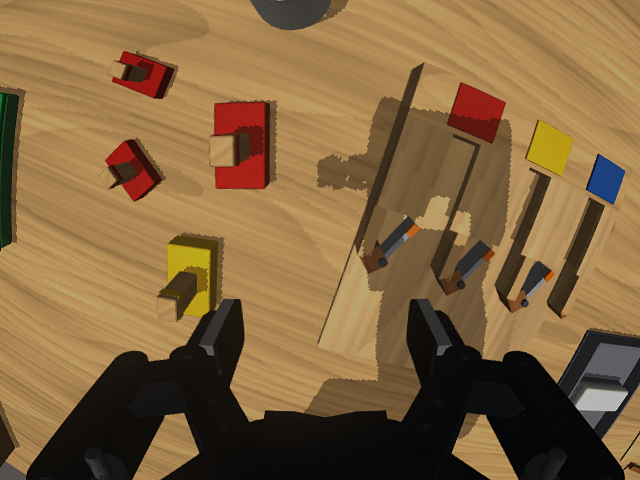

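The wrist picture shows red block (242,145), grip top (223,150), aligned with my yaw. Yellow is at (190,280), and the three lanes and tiles are to the right. I'll check the position with the fisheye model.

```bash
cat >> h.py <<'E'
def fpt(c,u,v,z):
    a,b=(u-c["cx"])/c["fx"],(v-c["cy"])/c["fy"]; th=np.hypot(a,b); s=np.sin(th)/th if th>1e-9 else 1
    ray=np.array([a*s,b*s,np.cos(th)]); R,t=np.array(c["R"]),np.array(c["t"]); o=-R.T@t; w=R.T@ray
    return np.round((o+w*(z-o[2])/w[2])*1000,1)
E
python3 - <<'E'
from h import *
c=eyes.camera("wrist")
print("red grip",fpt(c,223,150,.09)); print("red body corners",[fpt(c,*p,.03) for p in((214,102),(269,100),(269,188),(216,189))])
print("yel grip",fpt(c,171,307,.09),[fpt(c,*p,.03) for p in((168,236),(216,235),(213,315))])
print("red tile",[fpt(c,*p,.054) for p in((461,84),(505,97),(494,143),(448,128))],"yel",fpt(c,550,147,.054),"blue",fpt(c,606,179,.054))
E
```

```text
red grip [587.7 282.8  90. ]
red body corners [array([615.7, 320.2,  30. ]), array([634.1, 273.3,  30. ]), array([560.1, 244.5,  30. ]), array([540.9, 290.9,  30. ])]
yel grip [442.9 287.3  90. ] [array([477.9, 324. ,  30. ]), array([498.3, 277.1,  30. ]), array([411.9, 255.6,  30. ])]
red tile [array([712.2, 128.9,  54. ]), array([722.1,  86.9,  54. ]), array([679.9,  79.3,  54. ]), array([672.2, 124. ,  54. ])] yel [704.7  23.4  54. ] blue [711.9 -59.6  54. ]
```

```bash
python3 -m creep '[{"x":0.13,"y":0.45,"z":0,"rx":0,"ry":0,"rz":0,"jaw":70},{"x":0.26,"y":0.92,"z":0,"rx":0,"ry":0,"rz":-0.01,"jaw":70},{"x":0.26,"y":0.92,"z":-0.3,"rx":0,"ry":0,"rz":-0.01,"jaw":70},{"x":0.26,"y":0.92,"z":-0.6,"rx":0,"ry":0,"rz":-0.01,"jaw":70},{"x":0.26,"y":0.92,"z":-0.6,"rx":0,"ry":0,"rz":-0.01,"jaw":70}]'
python3 - <<'E'
from h import *
st()
c=eyes.camera("wrist"); cv2.imwrite("pics/w4.png",c["pixels"])
E
```

```text
time_s: 9.3
ee_pos: [0.5844, 0.2788, 0.2285]
tool_rot: [180.0, 0.5, 21.4]
ft_force: [-0.5, -0.9, 0.1]
width: 0.822
9.3 [0.5844 0.2788 0.2285] [179.96   0.5   21.42] [-0.5 -0.9  0.1] 70.2
```

View pics/w4.png

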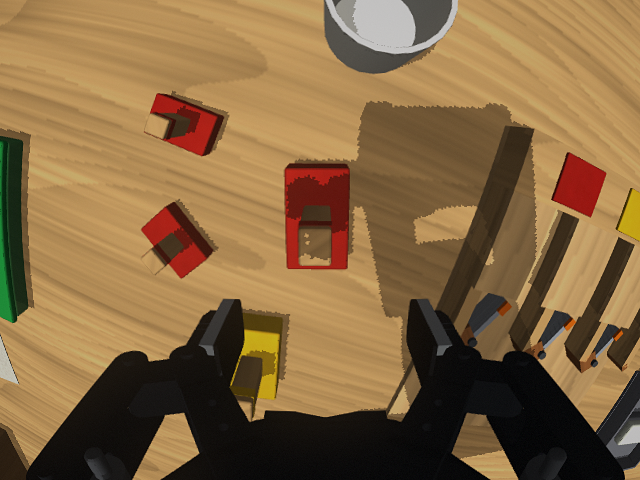

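Run:
```python
from h import *
c=eyes.camera("wrist"); st()
print("red grip",fpt(c,315,246,.09),[fpt(c,*p,.03) for p in((285,166),(350,165),(347,268),(288,268))])
```

```text
9.4 [0.5866 0.2798 0.2328] [1.7999e+02 1.0000e-01 2.1370e+01] [ 0.2  0.7 -0.5] 70.1
red grip [589.3 287.1  90. ] [array([618.5, 323.3,  30. ]), array([636.3, 279.6,  30. ]), array([561.1, 251.1,  30. ]), array([544.1, 294.2,  30. ])]
```

```bash
python3 -m creep '[{"x":0.02,"y":0.05,"z":-0.3,"rx":0,"ry":0,"rz":0,"jaw":70},{"x":0.02,"y":0.05,"z":-0.6,"rx":0,"ry":0,"rz":0,"jaw":70},{"x":0.02,"y":0.05,"z":-0.9,"rx":0,"ry":0,"rz":0,"jaw":70},{"x":0.02,"y":0.05,"z":-0.9,"rx":0,"ry":0,"rz":0,"jaw":70}]'; python3 -m creep '[{"x":0,"y":0,"z":-0.2,"rx":0,"ry":0,"rz":0,"jaw":70},{"x":0,"y":0,"z":-0.21,"rx":0,"ry":0,"rz":0,"jaw":70}]';  python3 -m creep '[{"x":0,"y":0,"z":0,"rx":0,"ry":0,"rz":0,"jaw":40},{"x":0,"y":0,"z":0,"rx":0,"ry":0,"rz":0,"jaw":10},{"x":0,"y":0,"z":0,"rx":0,"ry":0,"rz":0,"jaw":5},{"x":0,"y":0,"z":0,"rx":0,"ry":0,"rz":0,"jaw":5},{"x":0,"y":0,"z":0,"rx":0,"ry":0,"rz":0,"jaw":5}]' 60
```

```text
time_s: 9.8
ee_pos: [0.5876, 0.2847, 0.1411]
tool_rot: [180.0, 0.3, 21.4]
ft_force: [-0.6, -0.1, 0.1]
width: 0.82
time_s: 10.0
ee_pos: [0.589, 0.2856, 0.1227]
tool_rot: [180.0, 0.0, 21.4]
ft_force: [-0.6, 0.2, 0.2]
width: 0.827
time_s: 10.5
ee_pos: [0.5892, 0.2864, 0.1232]
tool_rot: [180.0, -0.1, 21.4]
ft_force: [0.0, -1.0, 6.9]
width: 0.226
```

```bash
python3 -m creep '[{"x":0,"y":0,"z":0,"rx":0,"ry":0,"rz":0,"jaw":5},{"x":0,"y":0,"z":0,"rx":0,"ry":0,"rz":0,"jaw":5},{"x":0,"y":0,"z":0,"rx":0,"ry":0,"rz":0,"jaw":5}]' 80;  python3 - <<'E'
from h import *
st()
c=eyes.camera("wrist"); cv2.imwrite("pics/w5.png",c["pixels"])
E
```

```text
time_s: 10.8
ee_pos: [0.5892, 0.2864, 0.1232]
tool_rot: [180.0, -0.1, 21.4]
ft_force: [-1.0, -1.2, 7.8]
width: 0.226
10.8 [0.5892 0.2864 0.1232] [ 1.800e+02 -9.000e-02  2.144e+01] [-1.  -1.2  7.8] 19.3
```

View pics/w5.png

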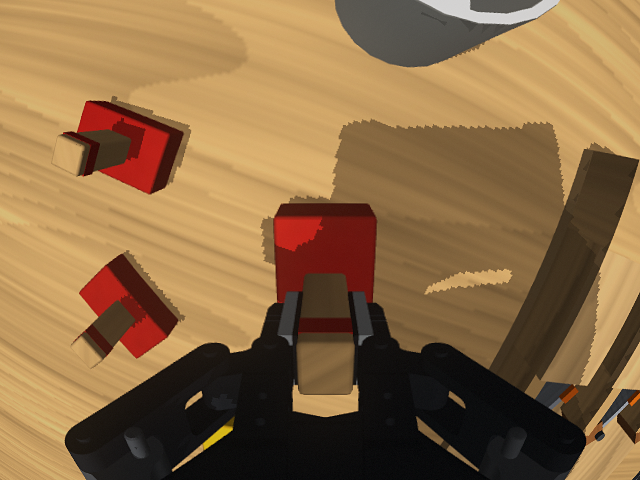

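The grasp is square (width 19.3 mm, grip at (326,335)). Lifting the block and carrying it to the apron in front of the left lane.

```bash
python3 -m creep '[{"x":0,"y":0,"z":0.2,"rx":0,"ry":0,"rz":0,"jaw":5},{"x":0,"y":0,"z":0.5,"rx":0,"ry":0,"rz":0,"jaw":5},{"x":0,"y":0,"z":0.9,"rx":0,"ry":0,"rz":0,"jaw":5},{"x":0,"y":0,"z":0.9,"rx":0,"ry":0,"rz":0,"jaw":5}]';  python3 -m creep '[{"x":-0.15,"y":-0.25,"z":0,"rx":0,"ry":0,"rz":-0.04,"jaw":5},{"x":-0.3,"y":-0.5,"z":0,"rx":0,"ry":0,"rz":-0.08,"jaw":5},{"x":-0.45,"y":-0.75,"z":0,"rx":0,"ry":0,"rz":-0.12,"jaw":5},{"x":-0.6,"y":-1,"z":0,"rx":0,"ry":0,"rz":-0.178,"jaw":5},{"x":-0.6,"y":-1,"z":0,"rx":0,"ry":0,"rz":-0.178,"jaw":5}]'; python3 -m creep '[{"x":-0.2,"y":-0.3,"z":0,"rx":0,"ry":0,"rz":0,"jaw":5},{"x":-0.4,"y":-0.7,"z":0,"rx":0,"ry":0,"rz":0,"jaw":5},{"x":-0.5,"y":-1,"z":0,"rx":0,"ry":0,"rz":0,"jaw":5},{"x":-0.5,"y":-1,"z":0,"rx":0,"ry":0,"rz":0,"jaw":5}]'
python3 - <<'E'
from h import *
st()
c=eyes.camera("wrist"); cv2.imwrite("pics/w6.png",c["pixels"])
E
```

```text
time_s: 11.25
ee_pos: [0.5911, 0.2873, 0.2173]
tool_rot: [-180.0, -0.5, 21.4]
ft_force: [0.9, 0.9, -1.8]
width: 0.22
time_s: 11.75
ee_pos: [0.5255, 0.1833, 0.2105]
tool_rot: [179.9, 0.3, 5.2]
ft_force: [-0.0, 0.6, -3.7]
width: 0.22
time_s: 12.15
ee_pos: [0.4766, 0.0838, 0.2111]
tool_rot: [180.0, 0.2, 5.3]
ft_force: [0.4, -0.0, -2.9]
width: 0.227
12.15 [0.4766 0.0838 0.2111] [179.96   0.19   5.32] [ 0.4 -0.  -2.9] 19.4
```

View pics/w6.png

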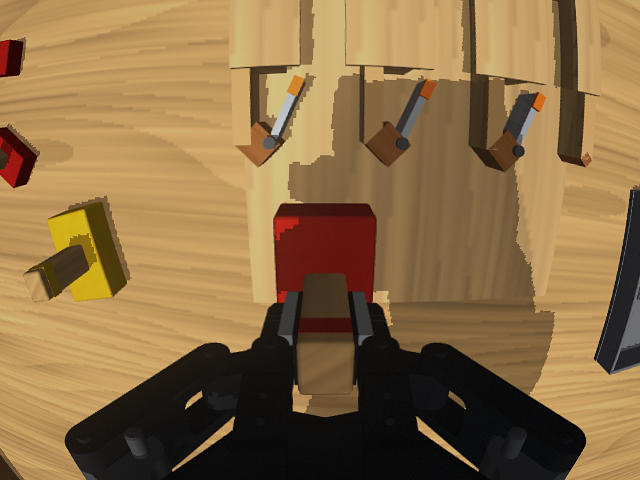

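Run:
```python
from h import *
c=eyes.camera("wrist"); crop(c,220,620,0,200,2,"w6c.png")
```

```text
(no output)
```

View pics/w6c.png

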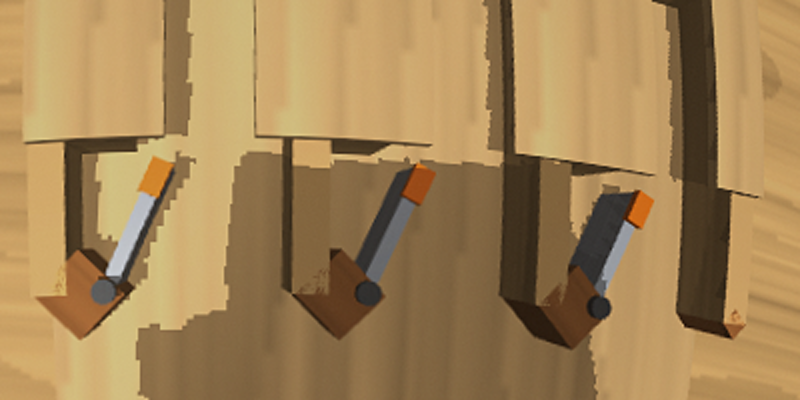

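Run:
```python
from h import *
c=eyes.camera("wrist"); st()
ex=np.array([.9956,.0941]);ey=np.array([-.0941,.9956]);o=np.array([704.9,22.0])-157*ex
for p in((301.5,67.5),(347.5,68),(436,72.5),(477.5,76),(547.5,87.5),(579,94)):
    w=fpt(c,*p,.05)[:2]; print(p,w,"carrier",np.round([(w-o)@ex,(w-o)@ey],1))
for p in((271.5,146),(404,146),(519.5,153.5)):
    w=fpt(c,*p,.043)[:2]; print("pin",p,w,"carrier",np.round([(w-o)@ex,(w-o)@ey],1))
```

```text
12.3 [0.4793 0.0865 0.2118] [-1.7998e+02 -4.0000e-02  5.4000e+00] [ 0.3 -0.1 -2.5] 19.0
(301.5, 67.5) [590.7 110.8] carrier [51.7 99.2]
(347.5, 68) [593.   83.1] carrier [51.4 71.4]
(436, 72.5) [598.2  28. ] carrier [51.3 16. ]
(477.5, 76) [ 6.015e+02 -2.000e-01] carrier [ 52.  -12.4]
(547.5, 87.5) [606.1 -54.8] carrier [ 51.4 -67.2]
(579, 94) [608.7 -83.9] carrier [ 51.3 -96.4]
pin (271.5, 146) [540.1 126. ] carrier [  2.7 119.1]
pin (404, 146) [548.4  41.7] carrier [ 3.1 34.3]
pin (519.5, 153.5) [556.1 -42.6] carrier [  2.8 -50.3]
```

Slot centres and tile positions agree to about 1.5 mm. The block is on the lane line, so I'm lowering it to just above the apron.

```bash
python3 -m creep '[{"x":0,"y":0,"z":-0.3,"rx":0,"ry":0,"rz":0,"jaw":5},{"x":0,"y":0,"z":-0.6,"rx":0,"ry":0,"rz":0,"jaw":5},{"x":0,"y":0,"z":-0.76,"rx":0,"ry":0,"rz":0,"jaw":5},{"x":0,"y":0,"z":-0.76,"rx":0,"ry":0,"rz":0,"jaw":5},{"x":0,"y":0,"z":-0.76,"rx":0,"ry":0,"rz":0,"jaw":5}]'
python3 - <<'E'
from h import *
st()
c=eyes.camera("wrist"); cv2.imwrite("pics/w7.png",c["pixels"])
c=eyes.camera("side"); crop(c,240,420,190,330,4,"d7.png")
E
```

```text
time_s: 12.8
ee_pos: [0.4792, 0.087, 0.1355]
tool_rot: [-180.0, 0.0, 5.5]
ft_force: [0.3, -0.3, -3.5]
width: 0.222
12.8 [0.4792 0.087  0.1355] [-1.80e+02  2.00e-02  5.49e+00] [ 0.3 -0.3 -3.5] 19.0
```

View pics/w7.png

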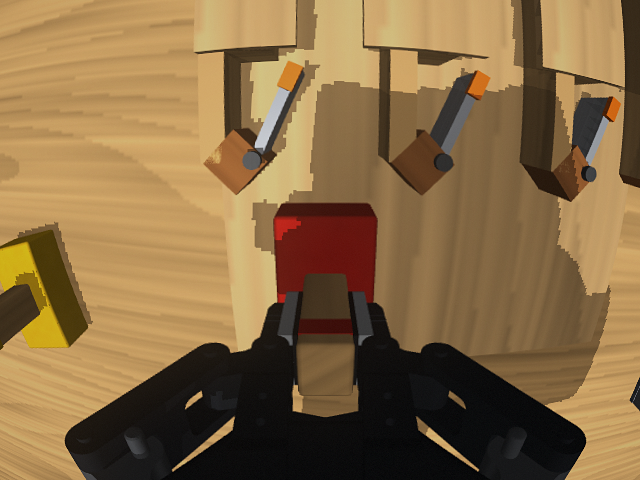

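View pics/d7.png

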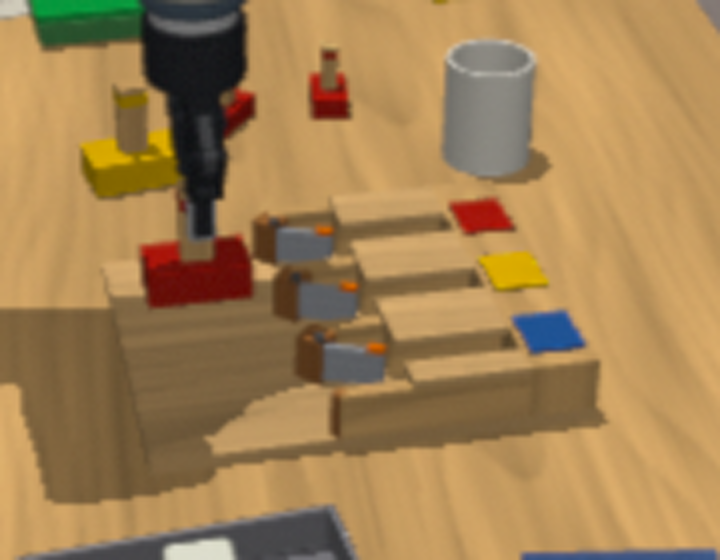

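The block sits in front of the left lane (wrist: block at x 275–376 between noses at 272 and 390; side: on the apron, all three catches at rest). I'll shift it 1 mm right and slide along the lane (direction 0.9956, 0.0941).

```bash
python3 -m creep '[{"x":0.1,"y":-0.002,"z":-0.005,"rx":0,"ry":0,"rz":0,"jaw":5},{"x":0.25,"y":0.012,"z":-0.005,"rx":0,"ry":0,"rz":0,"jaw":5},{"x":0.4,"y":0.026,"z":-0.005,"rx":0,"ry":0,"rz":0,"jaw":5},{"x":0.5,"y":0.035,"z":-0.005,"rx":0,"ry":0,"rz":0,"jaw":5},{"x":0.5,"y":0.035,"z":-0.005,"rx":0,"ry":0,"rz":0,"jaw":5}]'
python3 - <<'E'
from h import *
st()
c=eyes.camera("wrist"); cv2.imwrite("pics/w8.png",c["pixels"])
E
```

```text
time_s: 13.4
ee_pos: [0.5306, 0.0895, 0.1359]
tool_rot: [180.0, -0.2, 5.4]
ft_force: [1.1, -2.3, -2.2]
width: 0.223
13.4 [0.5306 0.0895 0.1359] [ 1.7999e+02 -1.5000e-01  5.3900e+00] [ 1.1 -2.3 -2.2] 19.0
```

View pics/w8.png

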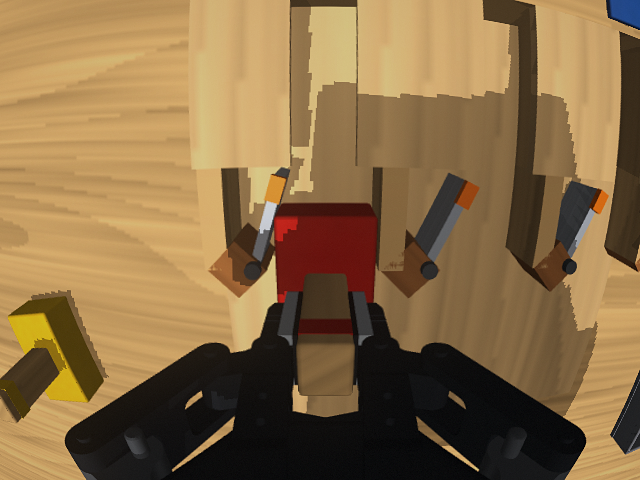

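The nose of the block is in the lane and the catch (275,190) is turning. Lateral force is small, so I'm continuing.

```bash
python3 -m creep '[{"x":0.12,"y":0.014,"z":-0.01,"rx":0,"ry":0,"rz":0,"jaw":5},{"x":0.24,"y":0.026,"z":-0.01,"rx":0,"ry":0,"rz":0,"jaw":5},{"x":0.36,"y":0.038,"z":-0.01,"rx":0,"ry":0,"rz":0,"jaw":5},{"x":0.48,"y":0.05,"z":-0.01,"rx":0,"ry":0,"rz":0,"jaw":5},{"x":0.6,"y":0.06,"z":-0.01,"rx":0,"ry":0,"rz":0,"jaw":5}]'; python3 -m creep '[{"x":0.1,"y":0.01,"z":-0.005,"rx":0,"ry":0,"rz":0,"jaw":5},{"x":0.2,"y":0.02,"z":-0.005,"rx":0,"ry":0,"rz":0,"jaw":5},{"x":0.27,"y":0.026,"z":-0.005,"rx":0,"ry":0,"rz":0,"jaw":5},{"x":0.27,"y":0.026,"z":-0.005,"rx":0,"ry":0,"rz":0,"jaw":5}]'
python3 - <<'E'
from h import *
st()
c=eyes.camera("wrist"); cv2.imwrite("pics/w9.png",c["pixels"])
E
```

```text
time_s: 13.95
ee_pos: [0.5899, 0.0957, 0.1344]
tool_rot: [180.0, -0.0, 5.4]
ft_force: [-1.6, -1.3, -3.1]
width: 0.221
time_s: 14.35
ee_pos: [0.6171, 0.0983, 0.1341]
tool_rot: [180.0, -0.1, 5.4]
ft_force: [2.4, -2.8, -3.0]
width: 0.222
14.35 [0.6171 0.0983 0.1341] [ 1.80e+02 -1.20e-01  5.41e+00] [ 2.4 -2.8 -3. ] 19.0
```

View pics/w9.png

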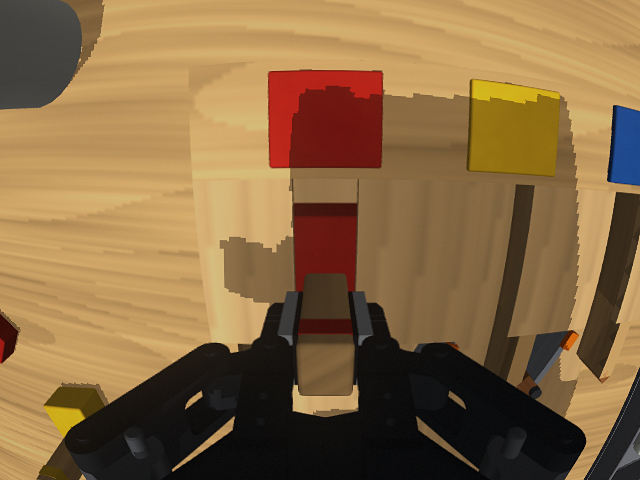

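The block is under the roof with about 15 mm to the end block (pixel rows 178–205). Pushing on.

```bash
python3 -m creep '[{"x":0.06,"y":0.005,"z":-0.005,"rx":0,"ry":0,"rz":0,"jaw":5},{"x":0.12,"y":0.01,"z":-0.005,"rx":0,"ry":0,"rz":0,"jaw":5},{"x":0.12,"y":0.01,"z":-0.005,"rx":0,"ry":0,"rz":0,"jaw":5}]'
python3 - <<'E'
from h import *
st()
c=eyes.camera("wrist"); cv2.imwrite("pics/w10.png",c["pixels"])
c=eyes.camera("scene"); crop(c,200,380,160,300,4,"s10.png")
c=eyes.camera("side"); crop(c,240,420,190,330,4,"d10.png")
E
```

```text
time_s: 14.7
ee_pos: [0.6285, 0.0993, 0.1336]
tool_rot: [-180.0, -0.1, 5.4]
ft_force: [1.3, -2.5, -1.8]
width: 0.224
14.7 [0.6285 0.0993 0.1336] [-1.80e+02 -6.00e-02  5.41e+00] [ 1.3 -2.5 -1.8] 19.1
```

View pics/w10.png

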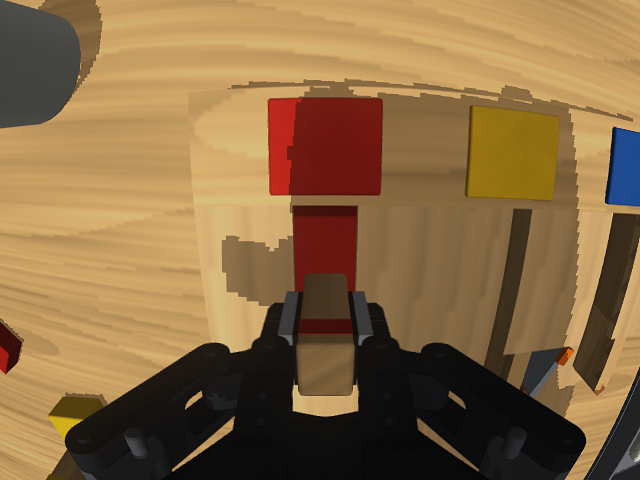

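View pics/d10.png

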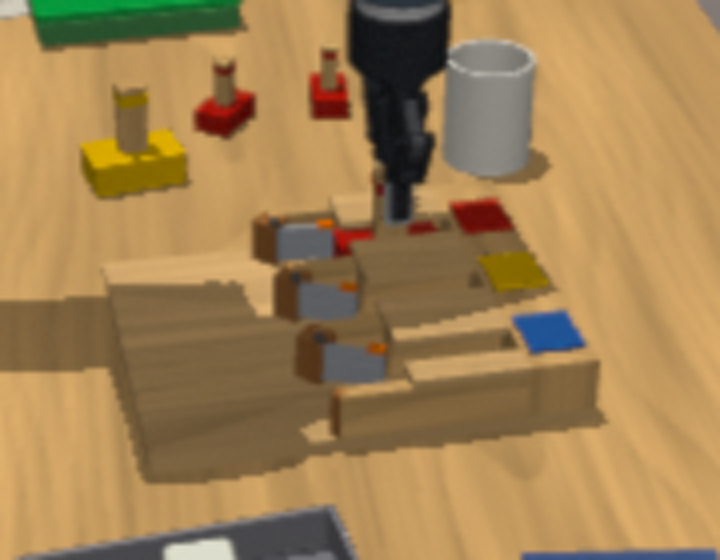

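View pics/s10.png

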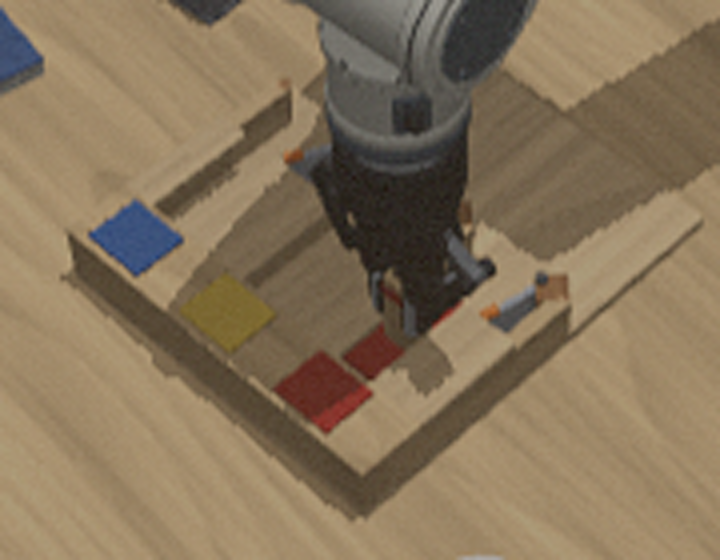

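Side and scene pictures show the left catch (orange at (325,225) in the side crop) slanting back across the lane like the others, with red behind it. TCP is at lane x ≈ 88. Releasing.

```bash
python3 -m creep '[{"x":0,"y":0,"z":-0.003,"rx":0,"ry":0,"rz":0,"jaw":25},{"x":0,"y":0,"z":-0.003,"rx":0,"ry":0,"rz":0,"jaw":40},{"x":0,"y":0,"z":-0.003,"rx":0,"ry":0,"rz":0,"jaw":50},{"x":0,"y":0,"z":-0.003,"rx":0,"ry":0,"rz":0,"jaw":50}]'; python3 -m creep '[{"x":0,"y":0,"z":0.2,"rx":0,"ry":0,"rz":0,"jaw":50},{"x":0,"y":0,"z":0.5,"rx":0,"ry":0,"rz":0,"jaw":50},{"x":0,"y":0,"z":0.9,"rx":0,"ry":0,"rz":0,"jaw":50},{"x":0,"y":0,"z":0.95,"rx":0,"ry":0,"rz":0,"jaw":50}]'; python3 -m creep '[{"x":-0.3,"y":0.3,"z":0.2,"rx":0,"ry":0,"rz":0,"jaw":60},{"x":-0.6,"y":0.6,"z":0.3,"rx":0,"ry":0,"rz":0,"jaw":70},{"x":-0.9,"y":0.9,"z":0.3,"rx":0,"ry":0,"rz":0,"jaw":70},{"x":-0.9,"y":0.9,"z":0.3,"rx":0,"ry":0,"rz":0,"jaw":70}]'
python3 - <<'E'
from h import *
st()
c=eyes.camera("wrist"); cv2.imwrite("pics/w11.png",c["pixels"])
c=eyes.camera("side"); crop(c,240,420,190,330,4,"d11.png")
E
```

```text
time_s: 15.25
ee_pos: [0.6276, 0.0994, 0.1333]
tool_rot: [-180.0, -0.0, 5.4]
ft_force: [0.2, -0.3, -0.1]
width: 0.579
time_s: 15.65
ee_pos: [0.63, 0.0996, 0.2332]
tool_rot: [-180.0, -0.5, 5.4]
ft_force: [1.0, -0.7, 0.3]
width: 0.589
time_s: 16.05
ee_pos: [0.5341, 0.1917, 0.258]
tool_rot: [-180.0, 0.1, 5.6]
ft_force: [1.3, -0.3, -0.6]
width: 0.817
16.05 [0.5341 0.1917 0.258 ] [-1.7997e+02  1.3000e-01  5.5900e+00] [ 1.3 -0.3 -0.6] 69.7
```

View pics/w11.png

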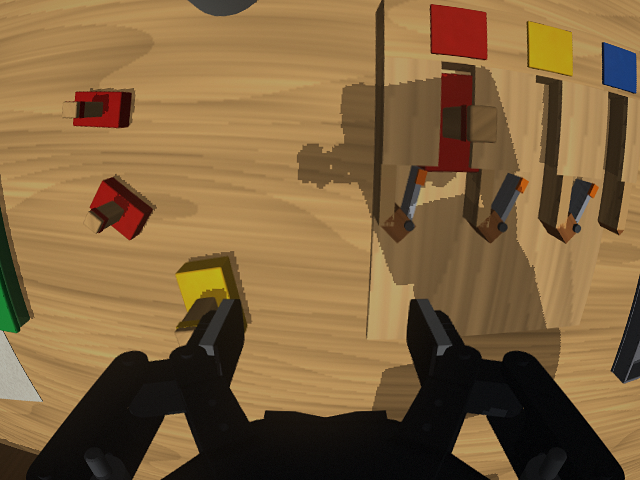

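View pics/d11.png

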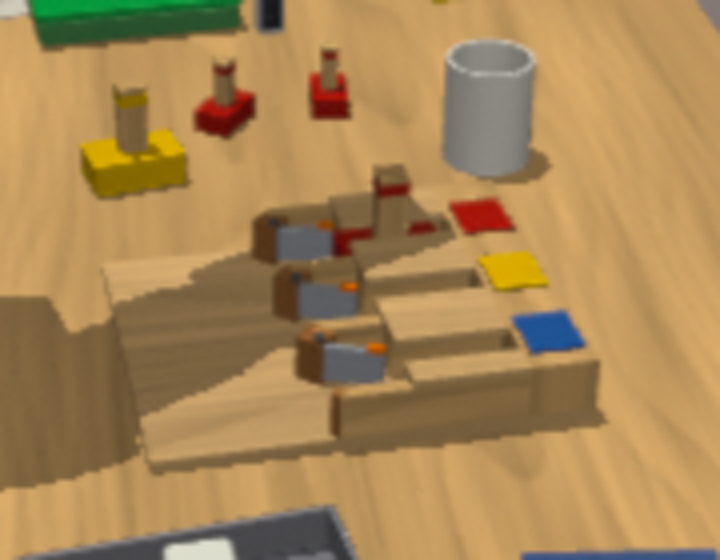

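The red block is in the left lane, but in the wrist picture its catch (407,225)→(420,172) looks less slanted than the middle one (494,227)→(521,183). Measuring the leaf angles.

Run:
```python
from h import *
c=eyes.camera("wrist"); crop(c,370,630,50,250,3,"w11c.png")
```

```text
(no output)
```

View pics/w11c.png

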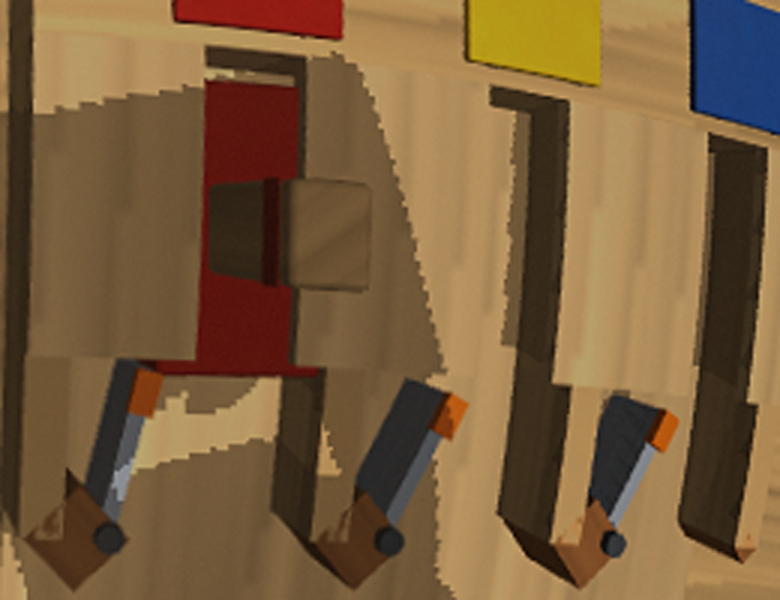

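Run:
```python
from h import *
c=eyes.camera("wrist"); st()
ex=np.array([.9956,.0941]);ey=np.array([-.0941,.9956]);o=np.array([548.6,7.2])
def car(u,v,z):
    w=fpt(c,370+u/3,50+v/3,z)[:2]; return np.round([(w-o)@ex,(w-o)@ey],1)
print("rear edge",car(240,374,.04),"front",car(250,82,.04),"endblock/slot end",car(250,48,.05))
print("grip top",car(330,235,.1))
for n,a,b in(("c2",(110,530),(147,372)),("c1",(389,533),(455,398)),("c0",(613,535),(667,415))):
    p,q=car(*a,.043),car(*b,.041); d=q-p; print(n,p,q,round(np.arctan2(-d[1],d[0]),3))
```

```text
16.25 [0.5382 0.1889 0.258 ] [ 1.8e+02 -2.0e-02  5.4e+00] [ 0.1 -1.3 -0. ] 69.8
rear edge [47.1 82.1] front [125.7  82.2] endblock/slot end [133.3  85.7]
grip top [86.2 84.1]
c2 [  4.3 116.7] [ 46.9 108.6] 0.188
c1 [ 4.  32.8] [43.7 14.8] 0.426
c0 [  4.4 -51.4] [ 43.2 -68.8] 0.422
```

The left catch is still pressed aside (0.19 rad against 0.42 for the resting ones) and the block's rear is at x ≈ 47, exactly at the threshold. It hasn't snapped, so I'll re-grip and push about 5 mm further.

```bash
python3 -m creep '[{"x":0.3,"y":-0.3,"z":0,"rx":0,"ry":0,"rz":0,"jaw":60},{"x":0.6,"y":-0.6,"z":0,"rx":0,"ry":0,"rz":0,"jaw":55},{"x":0.9,"y":-0.9,"z":0,"rx":0,"ry":0,"rz":0,"jaw":55},{"x":0.9,"y":-0.9,"z":-0.3,"rx":0,"ry":0,"rz":0,"jaw":55},{"x":0.9,"y":-0.9,"z":-0.3,"rx":0,"ry":0,"rz":0,"jaw":55}]'
```

```text
time_s: 16.75
ee_pos: [0.6268, 0.0967, 0.2243]
tool_rot: [180.0, 0.4, 5.2]
ft_force: [-0.4, 0.3, -0.3]
width: 0.642
```

```bash
python3 -m creep '[{"x":0,"y":0,"z":-0.3,"rx":0,"ry":0,"rz":0,"jaw":55},{"x":0,"y":0,"z":-0.6,"rx":0,"ry":0,"rz":0,"jaw":55},{"x":0,"y":0,"z":-0.9,"rx":0,"ry":0,"rz":0,"jaw":55},{"x":0,"y":0,"z":-0.93,"rx":0,"ry":0,"rz":0,"jaw":55}]';python3 -m creep '[{"x":0,"y":0,"z":0,"rx":0,"ry":0,"rz":0,"jaw":20},{"x":0,"y":0,"z":0,"rx":0,"ry":0,"rz":0,"jaw":5},{"x":0,"y":0,"z":0,"rx":0,"ry":0,"rz":0,"jaw":5},{"x":0,"y":0,"z":0,"rx":0,"ry":0,"rz":0,"jaw":5},{"x":0,"y":0,"z":0,"rx":0,"ry":0,"rz":0,"jaw":5}]'
```

```text
time_s: 17.15
ee_pos: [0.6253, 0.0989, 0.132]
tool_rot: [180.0, 0.4, 5.4]
ft_force: [-0.9, -0.5, -1.1]
width: 0.643
time_s: 17.65
ee_pos: [0.6287, 0.0992, 0.1371]
tool_rot: [180.0, -0.2, 5.4]
ft_force: [-0.6, -1.7, 6.6]
width: 0.22
```

```bash
python3 -m creep '[{"x":0.02,"y":0.002,"z":0,"rx":0,"ry":0,"rz":0,"jaw":5},{"x":0.04,"y":0.004,"z":0,"rx":0,"ry":0,"rz":0,"jaw":5},{"x":0.05,"y":0.005,"z":0,"rx":0,"ry":0,"rz":0,"jaw":5},{"x":0.05,"y":0.005,"z":0,"rx":0,"ry":0,"rz":0,"jaw":5}]'
```

```text
time_s: 18.05
ee_pos: [0.6313, 0.0994, 0.1373]
tool_rot: [180.0, 0.2, 5.4]
ft_force: [-11.1, -2.6, 17.3]
width: 0.224
```

```bash
python3 -m creep '[{"x":0,"y":0,"z":0.02,"rx":0,"ry":0,"rz":0,"jaw":5},{"x":0.01,"y":0,"z":0.02,"rx":0,"ry":0,"rz":0,"jaw":5},{"x":0.01,"y":0,"z":0.02,"rx":0,"ry":0,"rz":0,"jaw":5}]';  python3 - <<'E'
from h import *
st()
c=eyes.camera("wrist"); crop(c,200,450,120,320,3,"w12.png")
c=eyes.camera("side"); crop(c,300,380,220,280,9,"d12.png")
E
```

```text
time_s: 18.35
ee_pos: [0.6339, 0.0998, 0.1372]
tool_rot: [-180.0, -0.0, 5.4]
ft_force: [-1.0, -0.5, 0.7]
width: 0.223
18.35 [0.6339 0.0998 0.1372] [-1.7999e+02 -4.0000e-02  5.4000e+00] [-1.  -0.5  0.7] 19.1
```

View pics/w12.png

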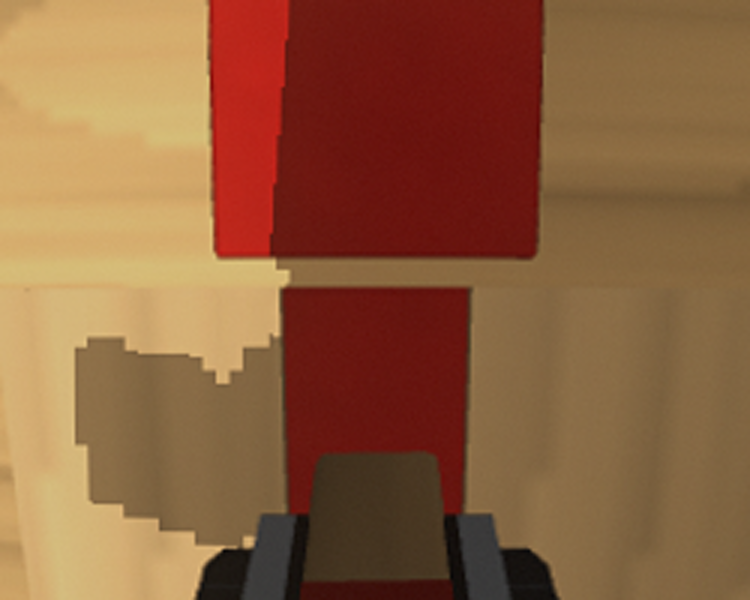

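View pics/d12.png

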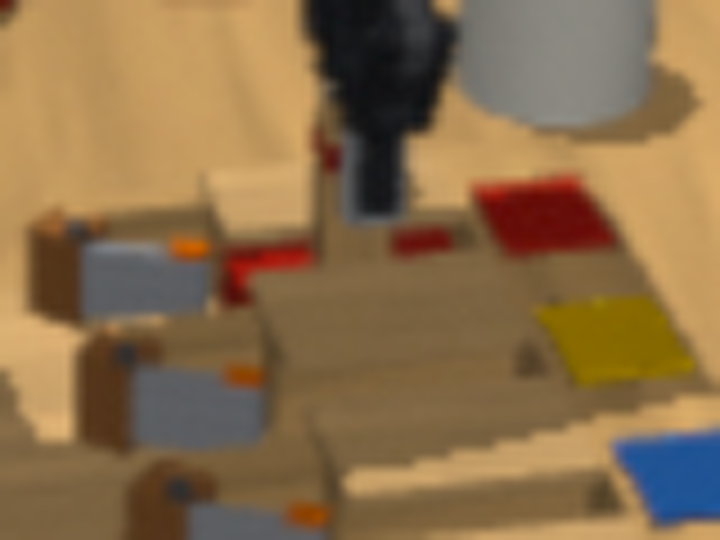

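The block moved 5 mm more, and the side crop shows a gap between the leaf tip (210,265) and the red face (230,275). Releasing and checking from above.

```bash
python3 -m creep '[{"x":0,"y":0,"z":0,"rx":0,"ry":0,"rz":0,"jaw":25},{"x":0,"y":0,"z":0,"rx":0,"ry":0,"rz":0,"jaw":40},{"x":0,"y":0,"z":0,"rx":0,"ry":0,"rz":0,"jaw":50},{"x":0,"y":0,"z":0,"rx":0,"ry":0,"rz":0,"jaw":50}]'; python3 -m creep '[{"x":0,"y":0,"z":0.2,"rx":0,"ry":0,"rz":0,"jaw":50},{"x":0,"y":0,"z":0.5,"rx":0,"ry":0,"rz":0,"jaw":50},{"x":0,"y":0,"z":0.9,"rx":0,"ry":0,"rz":0,"jaw":50},{"x":0,"y":0,"z":0.95,"rx":0,"ry":0,"rz":0,"jaw":50}]'; python3 -m creep '[{"x":-0.3,"y":0.2,"z":0.2,"rx":0,"ry":0,"rz":0,"jaw":60},{"x":-0.6,"y":0.4,"z":0.4,"rx":0,"ry":0,"rz":0,"jaw":70},{"x":-1,"y":0.5,"z":0.6,"rx":0,"ry":0,"rz":0,"jaw":70},{"x":-1,"y":0.5,"z":0.6,"rx":0,"ry":0,"rz":0,"jaw":70},{"x":-1,"y":0.5,"z":0.6,"rx":0,"ry":0,"rz":0,"jaw":70}]'
python3 - <<'E'
from h import *
st()
c=eyes.camera("wrist"); cv2.imwrite("pics/w13.png",c["pixels"]);crop(c,300,560,20,220,3,"w13c.png")
E
```

```text
time_s: 18.85
ee_pos: [0.6337, 0.0997, 0.1371]
tool_rot: [-180.0, -0.0, 5.4]
ft_force: [0.3, -0.1, -0.3]
width: 0.583
time_s: 19.25
ee_pos: [0.6361, 0.1001, 0.2372]
tool_rot: [-180.0, -0.5, 5.4]
ft_force: [0.1, -0.1, 1.5]
width: 0.585
time_s: 19.75
ee_pos: [0.5334, 0.15, 0.2926]
tool_rot: [-180.0, -0.1, 5.5]
ft_force: [0.3, 0.2, -0.3]
width: 0.821
19.75 [0.5334 0.15   0.2926] [-1.80e+02 -8.00e-02  5.47e+00] [ 0.3  0.2 -0.3] 70.1
```

View pics/w13.png

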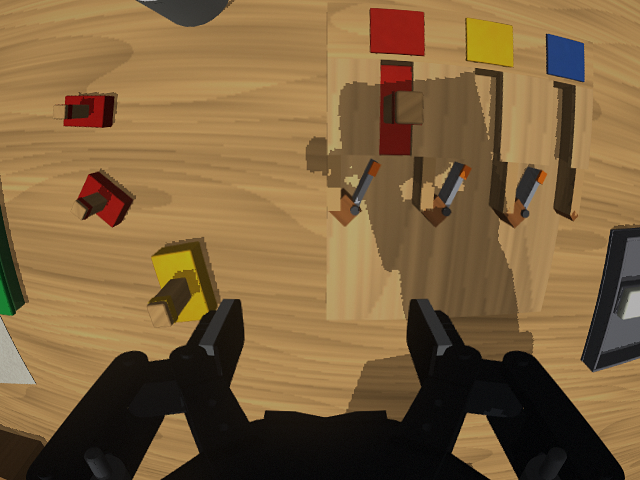

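View pics/w13c.png

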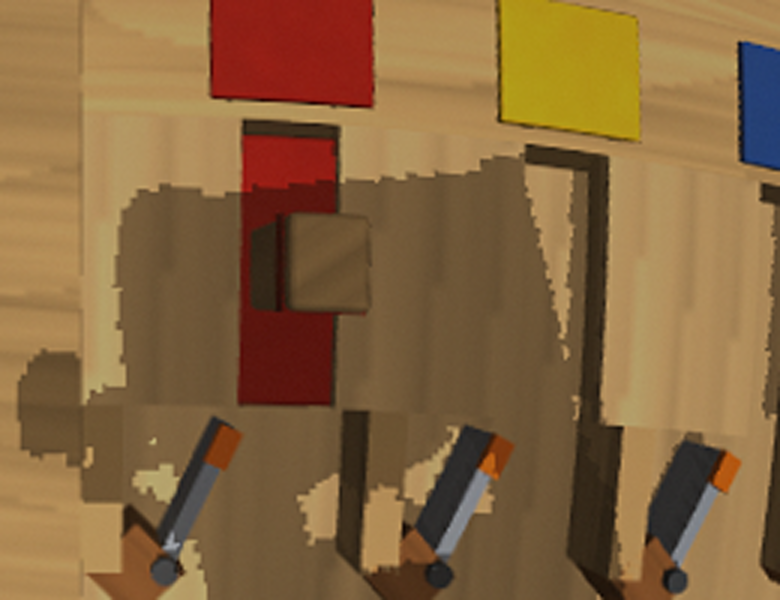

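The left catch has snapped: its leaf is now parallel to the others. Now yellow, at (180,280) in the wrist picture. I'll move above it and measure.

```bash
python3 -m creep '[{"x":-0.25,"y":0.25,"z":0,"rx":0,"ry":0,"rz":0.05,"jaw":70},{"x":-0.5,"y":0.5,"z":0,"rx":0,"ry":0,"rz":0.1,"jaw":70},{"x":-0.75,"y":0.75,"z":0,"rx":0,"ry":0,"rz":0.1,"jaw":70},{"x":-0.96,"y":1,"z":0,"rx":0,"ry":0,"rz":0.1,"jaw":70}]'; python3 -m creep '[{"x":0,"y":0.3,"z":-0.3,"rx":0,"ry":0,"rz":0,"jaw":70},{"x":0,"y":0.4,"z":-0.6,"rx":0,"ry":0,"rz":0,"jaw":70},{"x":0,"y":0.4,"z":-0.6,"rx":0,"ry":0,"rz":0,"jaw":70},{"x":0,"y":0.4,"z":-0.6,"rx":0,"ry":0,"rz":0,"jaw":70}]'
python3 - <<'E'
from h import *
st()
c=eyes.camera("wrist"); cv2.imwrite("pics/w14.png",c["pixels"])
E
```

```text
time_s: 20.2
ee_pos: [0.4375, 0.2501, 0.2911]
tool_rot: [180.0, 0.1, 14.3]
ft_force: [0.2, 0.8, -0.4]
width: 0.823
time_s: 20.6
ee_pos: [0.438, 0.2893, 0.2311]
tool_rot: [179.9, 0.1, 14.4]
ft_force: [-0.1, -0.4, 0.2]
width: 0.822
20.6 [0.438  0.2893 0.2311] [1.7994e+02 1.4000e-01 1.4390e+01] [-0.1 -0.4  0.2] 70.2
```

View pics/w14.png

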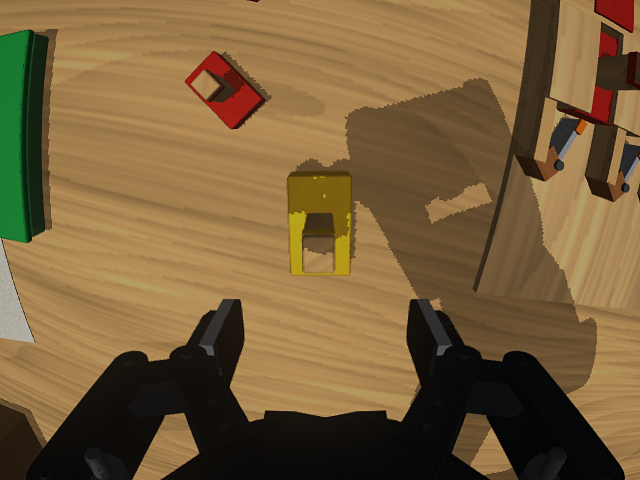

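Yellow block at (320,225), grip top (318,253), squared with the jaws. Shifting 3 mm in +y, then down and grip.

```bash
python3 -m creep '[{"x":0,"y":0.03,"z":-0.3,"rx":0,"ry":0,"rz":0,"jaw":70},{"x":0,"y":0.03,"z":-0.6,"rx":0,"ry":0,"rz":0,"jaw":70},{"x":0,"y":0.03,"z":-0.9,"rx":0,"ry":0,"rz":0,"jaw":70},{"x":0,"y":0.03,"z":-0.9,"rx":0,"ry":0,"rz":0,"jaw":70}]'; python3 -m creep '[{"x":0,"y":0,"z":-0.17,"rx":0,"ry":0,"rz":0,"jaw":70},{"x":0,"y":0,"z":-0.17,"rx":0,"ry":0,"rz":0,"jaw":70}]';  python3 -m creep '[{"x":0,"y":0,"z":0,"rx":0,"ry":0,"rz":0,"jaw":40},{"x":0,"y":0,"z":0,"rx":0,"ry":0,"rz":0,"jaw":10},{"x":0,"y":0,"z":0,"rx":0,"ry":0,"rz":0,"jaw":5},{"x":0,"y":0,"z":0,"rx":0,"ry":0,"rz":0,"jaw":5},{"x":0,"y":0,"z":0,"rx":0,"ry":0,"rz":0,"jaw":5}]' 80;  python3 - <<'E'
from h import *
st()
c=eyes.camera("wrist"); cv2.imwrite("pics/w15.png",c["pixels"])
E
```

```text
time_s: 21.05
ee_pos: [0.4371, 0.2911, 0.1404]
tool_rot: [179.9, 0.2, 14.3]
ft_force: [-0.3, -0.0, 1.2]
width: 0.823
time_s: 21.25
ee_pos: [0.4382, 0.2923, 0.1257]
tool_rot: [180.0, 0.0, 14.3]
ft_force: [-0.4, -0.8, 0.7]
width: 0.817
time_s: 21.75
ee_pos: [0.4381, 0.2931, 0.1262]
tool_rot: [-180.0, -0.1, 14.4]
ft_force: [-1.0, -0.3, 7.0]
width: 0.221
21.75 [0.4381 0.2931 0.1262] [-1.7997e+02 -8.0000e-02  1.4400e+01] [-1.  -0.3  7. ] 18.9
```

View pics/w15.png

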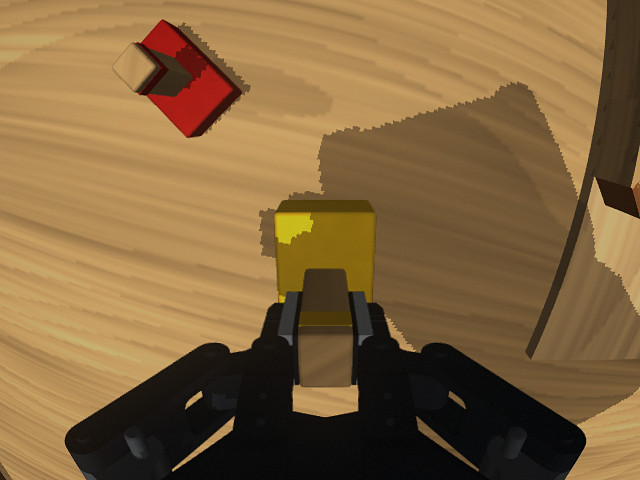

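```bash
python3 -m creep '[{"x":0,"y":0,"z":0.2,"rx":0,"ry":0,"rz":0,"jaw":5},{"x":0,"y":0,"z":0.5,"rx":0,"ry":0,"rz":0,"jaw":5},{"x":0,"y":0,"z":0.9,"rx":0,"ry":0,"rz":0,"jaw":5},{"x":0,"y":0,"z":0.9,"rx":0,"ry":0,"rz":0,"jaw":5}]';  python3 -m creep '[{"x":0.05,"y":-0.25,"z":0,"rx":0,"ry":0,"rz":-0.05,"jaw":5},{"x":0.1,"y":-0.55,"z":0,"rx":0,"ry":0,"rz":-0.1,"jaw":5},{"x":0.15,"y":-0.85,"z":0,"rx":0,"ry":0,"rz":-0.1,"jaw":5},{"x":0.18,"y":-1,"z":0,"rx":0,"ry":0,"rz":-0.1,"jaw":5}]'; python3 -m creep '[{"x":0.05,"y":-0.3,"z":0,"rx":0,"ry":0,"rz":0,"jaw":5},{"x":0.1,"y":-0.6,"z":0,"rx":0,"ry":0,"rz":0,"jaw":5},{"x":0.15,"y":-0.9,"z":0,"rx":0,"ry":0,"rz":0,"jaw":5},{"x":0.18,"y":-1,"z":0,"rx":0,"ry":0,"rz":0,"jaw":5}]'; python3 -m creep '[{"x":0.05,"y":-0.3,"z":0,"rx":0,"ry":0,"rz":0,"jaw":5},{"x":0.1,"y":-0.6,"z":0,"rx":0,"ry":0,"rz":0,"jaw":5},{"x":0.12,"y":-0.88,"z":0,"rx":0,"ry":0,"rz":0,"jaw":5},{"x":0.12,"y":-0.88,"z":0,"rx":0,"ry":0,"rz":0,"jaw":5},{"x":0.12,"y":-0.88,"z":0,"rx":0,"ry":0,"rz":0,"jaw":5}]'
python3 - <<'E'
from h import *
st()
c=eyes.camera("wrist"); cv2.imwrite("pics/w16.png",c["pixels"])
E
```

```text
time_s: 22.2
ee_pos: [0.4397, 0.2941, 0.2197]
tool_rot: [-179.9, -0.5, 14.4]
ft_force: [1.7, 0.9, -1.8]
width: 0.222
time_s: 22.6
ee_pos: [0.4549, 0.1907, 0.2143]
tool_rot: [179.9, 0.1, 5.4]
ft_force: [0.2, 1.0, -2.3]
width: 0.228
time_s: 23.0
ee_pos: [0.4731, 0.0906, 0.2144]
tool_rot: [180.0, 0.1, 5.3]
ft_force: [-0.3, 0.2, -2.4]
width: 0.226
time_s: 23.5
ee_pos: [0.4854, 0.0047, 0.2147]
tool_rot: [-180.0, 0.1, 5.3]
ft_force: [0.0, 0.0, -2.7]
width: 0.221
23.5 [0.4854 0.0047 0.2147] [-1.7998e+02  5.0000e-02  5.3200e+00] [ 0.   0.  -2.7] 18.9
```

View pics/w16.png

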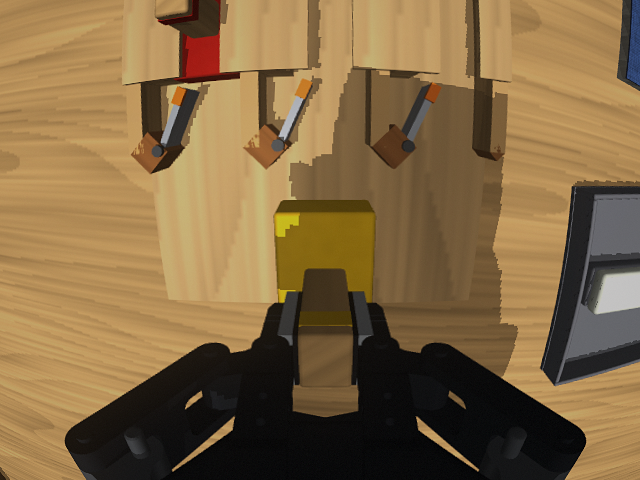

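Yellow is in front of the middle lane; the slot centre is at x ≈ 331 against the block at 325, so I shift 2.5 mm right and lower.

```bash
python3 -m creep '[{"x":0,"y":-0.025,"z":-0.3,"rx":0,"ry":0,"rz":0,"jaw":5},{"x":0,"y":-0.025,"z":-0.6,"rx":0,"ry":0,"rz":0,"jaw":5},{"x":0,"y":-0.025,"z":-0.76,"rx":0,"ry":0,"rz":0,"jaw":5},{"x":0,"y":-0.025,"z":-0.76,"rx":0,"ry":0,"rz":0,"jaw":5},{"x":0,"y":-0.025,"z":-0.76,"rx":0,"ry":0,"rz":0,"jaw":5}]';  python3 -m creep '[{"x":0.1,"y":0.009,"z":-0.005,"rx":0,"ry":0,"rz":0,"jaw":5},{"x":0.25,"y":0.024,"z":-0.005,"rx":0,"ry":0,"rz":0,"jaw":5},{"x":0.4,"y":0.038,"z":-0.005,"rx":0,"ry":0,"rz":0,"jaw":5},{"x":0.5,"y":0.047,"z":-0.005,"rx":0,"ry":0,"rz":0,"jaw":5},{"x":0.5,"y":0.047,"z":-0.005,"rx":0,"ry":0,"rz":0,"jaw":5}]'
python3 - <<'E'
from h import *
st()
c=eyes.camera("wrist"); cv2.imwrite("pics/w17.png",c["pixels"])
E
```

```text
time_s: 24.05
ee_pos: [0.4856, 0.0032, 0.139]
tool_rot: [-180.0, 0.0, 5.5]
ft_force: [-0.3, -0.7, -2.2]
width: 0.218
time_s: 24.55
ee_pos: [0.5376, 0.0069, 0.1393]
tool_rot: [180.0, -0.2, 5.4]
ft_force: [1.1, -3.4, -1.8]
width: 0.222
24.55 [0.5376 0.0069 0.1393] [ 1.7996e+02 -1.7000e-01  5.4200e+00] [ 1.1 -3.4 -1.8] 19.0
```

View pics/w17.png

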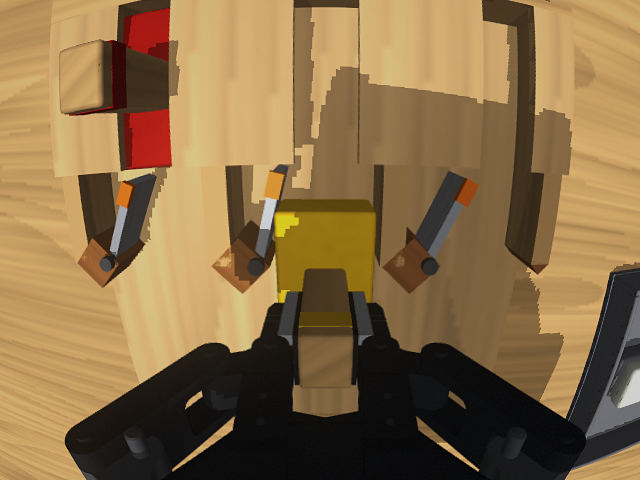

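Entering the middle lane cleanly, with its catch turning. Continuing.

```bash
python3 -m creep '[{"x":0.12,"y":0.011,"z":-0.01,"rx":0,"ry":0,"rz":0,"jaw":5},{"x":0.24,"y":0.023,"z":-0.02,"rx":0,"ry":0,"rz":0,"jaw":5},{"x":0.36,"y":0.034,"z":-0.02,"rx":0,"ry":0,"rz":0,"jaw":5},{"x":0.48,"y":0.045,"z":-0.02,"rx":0,"ry":0,"rz":0,"jaw":5},{"x":0.6,"y":0.057,"z":-0.02,"rx":0,"ry":0,"rz":0,"jaw":5}]'; python3 -m creep '[{"x":0.1,"y":0.01,"z":-0.005,"rx":0,"ry":0,"rz":0,"jaw":5},{"x":0.2,"y":0.02,"z":-0.005,"rx":0,"ry":0,"rz":0,"jaw":5},{"x":0.28,"y":0.027,"z":-0.005,"rx":0,"ry":0,"rz":0,"jaw":5},{"x":0.34,"y":0.032,"z":-0.005,"rx":0,"ry":0,"rz":0,"jaw":5},{"x":0.34,"y":0.032,"z":-0.005,"rx":0,"ry":0,"rz":0,"jaw":5}]'; python3 -m creep '[{"x":0.03,"y":0.003,"z":0,"rx":0,"ry":0,"rz":0,"jaw":5},{"x":0.06,"y":0.006,"z":0,"rx":0,"ry":0,"rz":0,"jaw":5},{"x":0.06,"y":0.006,"z":0,"rx":0,"ry":0,"rz":0,"jaw":5}]'
python3 - <<'E'
from h import *
st()
c=eyes.camera("wrist"); cv2.imwrite("pics/w18.png",c["pixels"])
c=eyes.camera("side"); crop(c,300,400,220,290,7,"d18.png")
E
```

```text
time_s: 25.1
ee_pos: [0.5969, 0.0127, 0.1366]
tool_rot: [180.0, -0.0, 5.4]
ft_force: [-0.7, -2.0, -2.3]
width: 0.223
time_s: 25.6
ee_pos: [0.6309, 0.0159, 0.1363]
tool_rot: [180.0, -0.1, 5.4]
ft_force: [1.3, -2.3, -2.0]
width: 0.224
time_s: 25.9
ee_pos: [0.6358, 0.0164, 0.1361]
tool_rot: [-180.0, -0.0, 5.4]
ft_force: [-0.4, -3.3, -1.4]
width: 0.23
25.9 [0.6358 0.0164 0.1361] [-1.8e+02 -1.0e-02  5.4e+00] [-0.4 -3.3 -1.4] 19.6
```

View pics/w18.png

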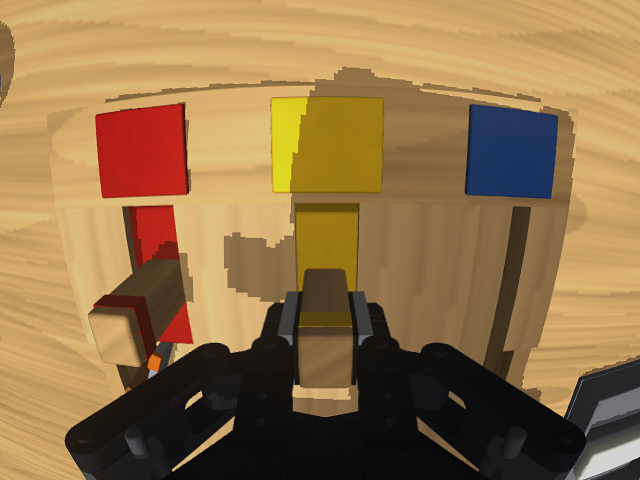

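View pics/d18.png

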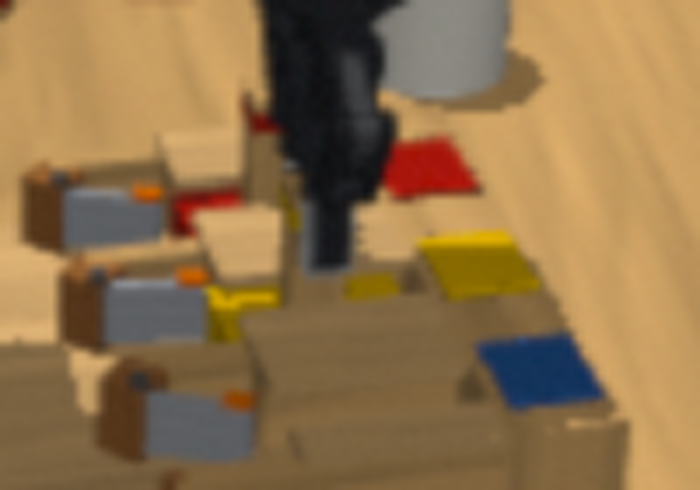

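The middle leaf's tip (205,310) still overlaps the yellow face, so it isn't snapped yet (TCP at lane x 87.7). Pushing 6 mm more.

```bash
python3 -m creep '[{"x":0.02,"y":0.002,"z":0,"rx":0,"ry":0,"rz":0,"jaw":5},{"x":0.04,"y":0.004,"z":0,"rx":0,"ry":0,"rz":0,"jaw":5},{"x":0.06,"y":0.006,"z":0,"rx":0,"ry":0,"rz":0,"jaw":5},{"x":0.06,"y":0.006,"z":0,"rx":0,"ry":0,"rz":0,"jaw":5}]'
python3 - <<'E'
from h import *
st()
c=eyes.camera("side"); crop(c,300,400,220,290,7,"d19.png")
E
```

```text
time_s: 26.4
ee_pos: [0.642, 0.0173, 0.1362]
tool_rot: [-180.0, -0.0, 5.4]
ft_force: [-0.1, 1.4, -1.5]
width: 0.225
26.4 [0.642  0.0173 0.1362] [-1.7998e+02 -2.0000e-02  5.4000e+00] [-0.1  1.4 -1.5] 19.3
```

View pics/d19.png

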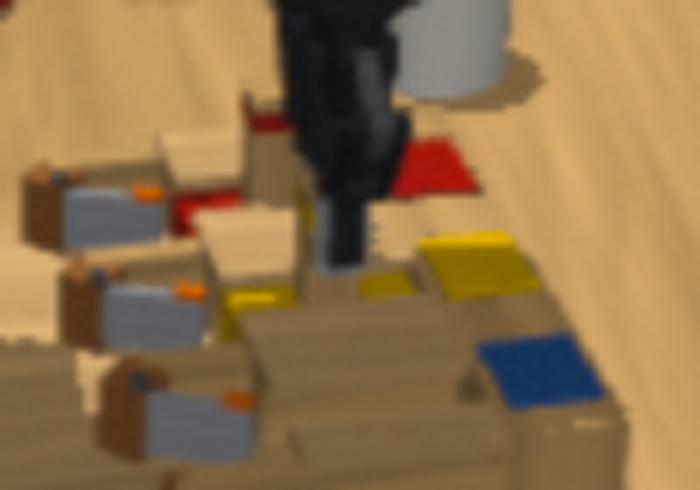

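There's now a gap behind the yellow block and the lateral spring force is gone, so it has snapped. Releasing and checking.

```bash
python3 -m creep '[{"x":0,"y":0,"z":0,"rx":0,"ry":0,"rz":0,"jaw":25},{"x":0,"y":0,"z":0,"rx":0,"ry":0,"rz":0,"jaw":40},{"x":0,"y":0,"z":0,"rx":0,"ry":0,"rz":0,"jaw":50},{"x":0,"y":0,"z":0,"rx":0,"ry":0,"rz":0,"jaw":50}]'; python3 -m creep '[{"x":0,"y":0,"z":0.2,"rx":0,"ry":0,"rz":0,"jaw":50},{"x":0,"y":0,"z":0.5,"rx":0,"ry":0,"rz":0,"jaw":50},{"x":0,"y":0,"z":0.9,"rx":0,"ry":0,"rz":0,"jaw":50},{"x":0,"y":0,"z":0.95,"rx":0,"ry":0,"rz":0,"jaw":50}]'; python3 -m creep '[{"x":-0.3,"y":0,"z":0.2,"rx":0,"ry":0,"rz":0,"jaw":60},{"x":-0.6,"y":0,"z":0.4,"rx":0,"ry":0,"rz":0,"jaw":70},{"x":-1,"y":0,"z":0.6,"rx":0,"ry":0,"rz":0,"jaw":70},{"x":-1,"y":0,"z":0.6,"rx":0,"ry":0,"rz":0,"jaw":70},{"x":-1,"y":0,"z":0.6,"rx":0,"ry":0,"rz":0,"jaw":70}]'
python3 - <<'E'
from h import *
st()
c=eyes.camera("wrist"); cv2.imwrite("pics/w20.png",c["pixels"]);crop(c,190,450,20,220,3,"w20c.png")
c=eyes.camera("side"); cv2.imwrite("pics/d20.png",c["pixels"])
E
```

```text
time_s: 26.85
ee_pos: [0.6418, 0.017, 0.1363]
tool_rot: [180.0, -0.0, 5.4]
ft_force: [0.3, 0.2, -0.6]
width: 0.585
time_s: 27.25
ee_pos: [0.6441, 0.017, 0.2362]
tool_rot: [180.0, -0.5, 5.4]
ft_force: [1.0, 0.4, -0.6]
width: 0.586
time_s: 27.75
ee_pos: [0.5416, 0.017, 0.2917]
tool_rot: [180.0, -0.1, 5.4]
ft_force: [0.5, -0.5, -0.1]
width: 0.817
27.75 [0.5416 0.017  0.2917] [ 1.7999e+02 -1.0000e-01  5.4100e+00] [ 0.5 -0.5 -0.1] 69.8
```

View pics/w20.png

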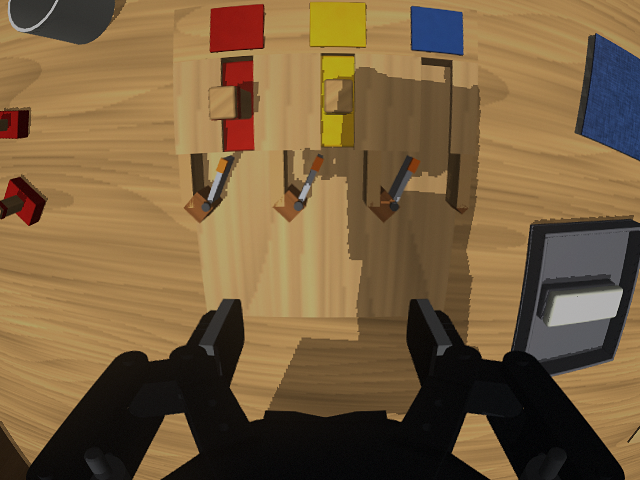

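View pics/w20c.png

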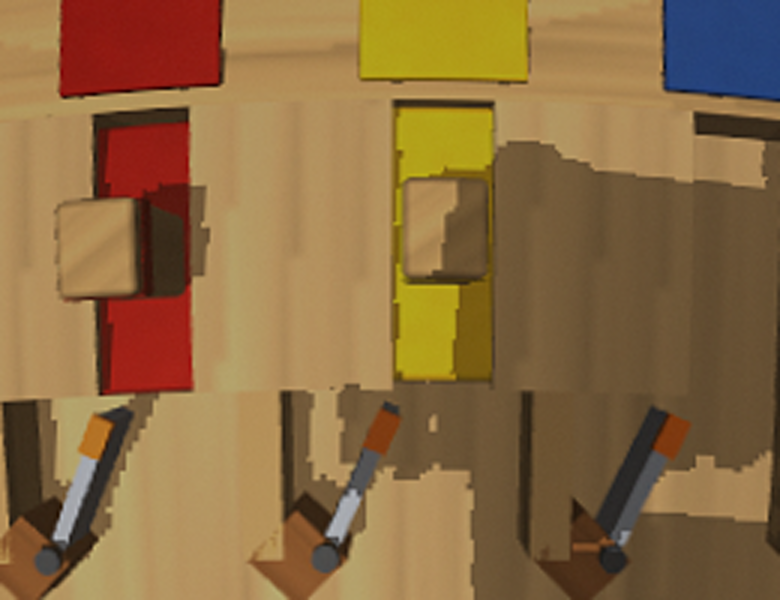

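View pics/d20.png

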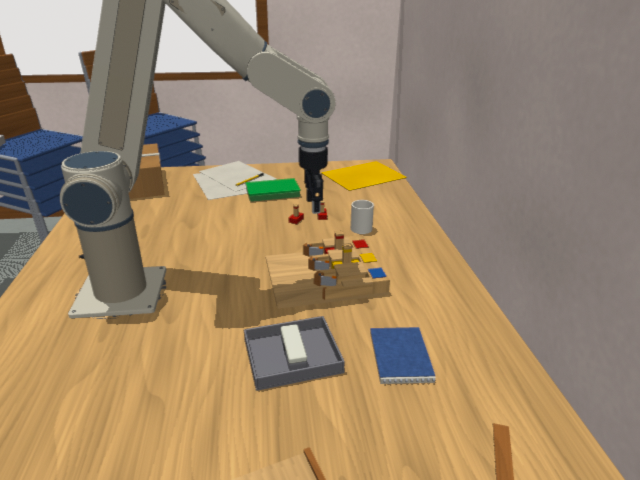

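Run:
```python
from h import *
c=eyes.camera("wrist"); st()
ex=np.array([.9956,.0941]);ey=np.array([-.0941,.9956]);o=np.array([548.6,7.2])
def car(u,v,z):
    w=fpt(c,190+u/3,20+v/3,z)[:2]; return np.round([(w-o)@ex,(w-o)@ey],1)
print("red rear",car(145,390,.04),"front",car(145,124,.04),"yel rear",car(445,380,.04),"front",car(445,107,.04),"yel grip",car(445,230,.1),"red grip",car(97,249,.1))
for n,a,b in(("c2",(48,553),(98,435)),("c1",(326,553),(384,425)),("c0",(613,553),(675,435))):
    p,q=car(*a,.043),car(*b,.041); d=q-p; print(n,p,q,round(np.arctan2(-d[1],d[0]),3))
from meas import rect
for n in("scene","side"):
    c=eyes.camera(n);X=cloud(c)
    m=(X[...,0]>.36)&(X[...,0]<.55)&(X[...,1]>-.39)&(X[...,1]<-.24)&(X[...,2]>.0375)&(X[...,2]<.05)
    print(n,"case top",m.sum(),np.round(X[m].mean(0)*1000),rect(X[m]))
    for y in (84,0):
        C=X[...,:2]*1000-o; cx=C@ex; cy=C@ey
        m=(abs(cx-90)<25)&(abs(cy-y)<25)&(X[...,2]>.094)&(X[...,2]<.11)
        print(n,"grip lane",y,m.sum(),np.round([np.median(cx[m]),np.median(cy[m]),np.median(X[m][:,2])*1000],1))
```

```text
27.9 [0.5425 0.017  0.2905] [1.8e+02 1.0e-02 5.4e+00] [ 0.7  0.  -1. ] 70.1
red rear [51.9 85.6] front [129.9  84.3] yel rear [53.4 -0.9] front [132.1  -0.7] yel grip [92.1  1.3] red grip [90.1 82.3]
c2 [  4.5 117.6] [ 39.3 100.2] 0.464
c1 [ 3.5 33.4] [40.4 16.5] 0.429
c0 [  3.8 -50.6] [ 38.8 -68.1] 0.464
scene case top 460 [ 462. -308.   43.] (array([ 455.9, -315.5]), 147.4, 187.0, 89.3)
scene grip lane 84 86 [ 91.5  84.7 100.6]
scene grip lane 0 81 [ 93.8   2.9 100.5]
side case top 670 [ 459. -313.   43.] (array([ 453.1, -314.4]), 143.3, 190.0, 87.1)
side grip lane 84 42 [ 87.6  79.9 100.8]
side grip lane 0 46 [ 90.7  -3.4 100.5]
```

All three catches read the same angle (0.43–0.46). Red is at lane x ≈ 90 and yellow ≈ 92, with grip tops at 100 mm, so both stand on the lane floor. The case lies in the tray and the arm is clear. Handing in.

Run:
```python
from h import *
st(); print(r.sign_off())
```

```text
28.0 [0.5423 0.017  0.2903] [-1.7999e+02  5.0000e-02  5.4000e+00] [ 0.1 -0.5  0.3] 70.0
the job is handed in; nothing more can be done
None
```

The carrier is packed and handed in after 28 s of the 210 s; sign-off reports no verdict. I put the pencil case in the tray, slid the largest red block into the left lane and the yellow block into the middle lane. The stapler and the blue block were not in the scene.

**First try on red:** its catch had not snapped; the wrist view showed the leaf at 0.19 rad against 0.42 for the resting ones. I gripped it again and pushed about 5 mm further. Yellow also needed a last 6 mm push before its catch closed.

**Last checks:**
- **Catches:** all three leaves lie at about the same slant (0.43–0.46 rad in the picture), which matches rest.
- **Blocks:** red is at lane x of about 90 mm and yellow at about 92 mm. Both stand upright on the lane floor, with grip tops at about 100 mm.
- **Pencil case:** its top is about 43 mm above the table, within a few millimetres of the tray's centre.
- **Bystanders:** I did not touch the mug, notebook or document case. I did not measure them at the end, but they look unmoved in the pictures.
- **Robot:** the gripper was open, clear of everything, with near-zero force.

**Disagreement:** the cameras differ by up to about 6 mm on the grips' sideways position, for example +3 and −3 mm for yellow. That is inside the 8 mm limit, and the lanes leave only 2 mm of play each side anyway.

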